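# Ready a split casting mould for the next pour

## Robot

A 6-joint arm with a two-finger parallel gripper is mounted at the origin on the work surface. World frame = base frame: x ahead of the robot, y to its left, z up, the work surface at z = 0. Lengths are in m, angles in degrees, forces in N, time in s.
With the tool pointing down it reaches from about 0.4 to 0.825 m from the base axis. Payload 7 kg.
Tool frame: the origin (TCP) lies on the centre line of the jaws, within the pads' length; the fingertips stand 22 mm ahead of it and the grasp point (between the pads) lies 3 mm ahead of it (ctrl.finger_overhang is the distance from the TCP to the fingertips, in m); z points along the fingers, y is the line along which they close (so a half turn about z gives the same grasp; the last joint's range is limited). The gripper opens to 88 mm and grips with 3 to 60 N. Pads are 19 mm wide; open, the fingers measure 130 mm over their backs; the gripper's body (78 mm by 193 mm) begins 47 mm behind the grasp point.
Start: joints at [-57.233, 20.546, 0.682, 0, -70.136, -16.507], TCP at [0.189, -0.648, 0.249] pointing down, gripper open.
Joint ranges: [-176.03, 176.03], [-82.01, 121.73], [-58.28, 71.71], [-173.87, 95.51], [-174.79, -0.11], [-173.66, 173.66]. Speed limits (degrees/s): [136.94, 136.94, 172.46, 180, 180, 180].

## Interface

Orientations are given as [roll, pitch, yaw] about the fixed x, y, z axes, in that order (R = Rz(yaw) Ry(pitch) Rx(roll)).
In Python, from plant import ctrl gives the robot as it stands. The module is installed in compiled form; this text tells all that it offers.
- The arm moves only by the shell command python3 -m creep 'ROWS'. ROWS is JSON, a list of rows, each an object with "grip": the closure, from 0 (fully open) to 1 (shut); "delta_pos": the shift along the tool's x, y, z scaled (see below), a list of three; "rotation": the turn, a rotation vector about the tool's x, y, z scaled (see below), a list of three. A call has 1 to 5 rows; each row is the pose to reach, as a shift and turn from the pose commanded when the call began, along the tool's axes at that moment; what a row does not reach only later rows make up. The controller multiplies each number of a shift by 10 cm and each number of a turn by pi/2 rad. A row lasts 1/10 s, in which the tool goes at most 50 mm and 8.59 degrees, less where a joint would pass 70% of its speed; a pose out of reach is approached as far as the arm can. A call with a number of a shift or a turn outside -1 to 1 is refused whole. A call with a gripper value outside its range is refused whole. The fingers move at their own pace and stop on an object; the grip force is fixed at half the most. Time passes only in rows, so rows that repeat a pose let the fingers close. It gives the time, the measured TCP pose, the force, the opening and the grip force at its end, in the units of the state.
- ctrl.get_obs(): the state, without advancing time (a new reading comes with each control period).
- ctrl.snapshot(name): name is "scene" or "top" or "wrist"; returns a dict with "color" (384x512x3 uint8, red, green, blue), "intrinsics" (3x3 intrinsics, pixels), "distortion" ([k1, k2, p1, p2, k3] as OpenCV has them; the pictures are not rectified), "R" (3x3) and "t" (3): a world point X has camera coordinates R X + t. Camera axes: x right, y down, z forward; pixel columns grow to the right and rows downward; lengths in m; the calibration is good to about 2 mm. A picture is of the moment at which its call begins. There is no depth.
- ctrl.close_job(): hands the job in; it is judged then, once.
The state is a dict: "clock": time; "joint_pos": joint angles; "qvel": joint speeds; "tau": joint torques, N m; "tool_pos": TCP position; "orientation": TCP orientation; "force": force on the tool from outside, world axes, zero at the start; "moment": the same for the moment, N m; "opening": finger opening in m; "gripper_force": force on a finger pad.
Only numpy, scipy, OpenCV 4.12 (cv2) and the standard library are available. Lean on these libraries where they do the work, as an engineer would, in place of code of your own. Each camera call takes 0.05 s, during which the arm holds its last target. There are 200 camera calls.

## Task

Get the mould ready for its next pour: put the castings lying on it away, round wheels in the round tub and bar-shaped pads in the square tray, and swing the work light's arm round until the light points at the middle of the mould. Only then take the scraper from its stand and run its tip, down in the groove, slowly and steadily (about 3 cm a second) along the whole stepped seam, from the end on the robot's right (the one nearer to the robot) to the end on its left. Stand the scraper upright in its stand again; leave everything else where it is and do not lean hard on the scraper.

Things in the scene. Friction and masses are not known exactly. Their poses are not given: they have to be found in the camera images.
- mould: split steel casting mould, a block 180 (x) x 260 (y) x 30 mm high lying flat; origin at the centre of its underside, z up. A stepped joint groove, 10 mm wide and 6 mm deep (floor 24 mm, face 30 mm above the bench), runs over its top: along its y at x = -45 mm from the edge y = -130 to y = 0, then along its x to x = +45 mm, then along its y to the edge y = +130. It does not move
- seam0 (a point): point on the floor of the joint groove, at (-45, -105, 24) mm in the mould's frame, 25 mm short of the seam's end on the robot's right, the end nearer to the robot: start here or before
- seam3 (a point): point on the floor of the joint groove, at (-45, 0, 24) mm in the mould's frame, first corner
- seam5 (a point): point on the floor of the joint groove, at (45, 0, 24) mm in the mould's frame, second corner
- seam8 (a point): point on the floor of the joint groove, at (45, 105, 24) mm in the mould's frame, 25 mm short of the seam's end on the robot's left: go on to here or beyond
- wheel1: cream cast wheel, a disc 42 mm across and 24 mm high lying flat, steel-coloured hub in the middle; origin at the centre of its underside; starts on the mould (may be absent)
- wheel2: cream cast wheel, a disc 42 mm across and 24 mm high lying flat, steel-coloured hub in the middle; origin at the centre of its underside; starts on the mould (may be absent)
- wheel3: cream cast wheel, a disc 42 mm across and 24 mm high lying flat, steel-coloured hub in the middle; origin at the centre of its underside; starts on the mould (may be absent)
- pad1: cream cast pad, a plain bar 50 (x) x 28 (y) x 22 mm high lying flat; origin at the centre of its underside; starts on the mould (may be absent)
- pad2: cream cast pad, a plain bar 50 (x) x 28 (y) x 22 mm high lying flat; origin at the centre of its underside; starts on the mould (may be absent)
- pad3: cream cast pad, a plain bar 50 (x) x 28 (y) x 22 mm high lying flat; origin at the centre of its underside; starts on the mould (may be absent)
- tub: fixed round grey tub for wheels, 156 mm across at the foot and 170 at the rim, 50 mm high, wall 4 mm, inner floor 5 mm up; origin at the centre of its underside
- tray: fixed square aluminium tray for pads, 160 x 160 x 50 mm high, wall and floor 5 mm; origin at the centre of its underside
- stand: fixed grey block 64 x 64 x 60 mm high with an upright through hole 16 mm across in its middle, the scraper's stand; origin at the centre of its underside
- scraper: seam scraper 150 mm long, at first standing upright in the stand: steel shaft 6 mm thick tapering to its pointed tip for the lowest 56 mm, square steel guard 30 mm wide from 56 to 60 mm, square black handle 18 x 18 mm from 60 to 150 mm; origin at the tip, z along the tool towards the handle's end; in the stand the guard rests on the block's top and the tip is 4 mm above the bench
- lamp_arm (a joint): angle of the work light's arm about its upright pivot; grows counter-clockwise seen from above, range -1.2 to 2.2 rad; stiff, it stays where it is left; at 0 the arm points along the -x of the bench, more or less
- lamp_pivot (a point): on the lamp's upright pivot axis, 100 mm above the bench; the lamp's round base (84 mm across) is fixed
- lamp_grip (a point): on the axis of the upright round black grip post on the lamp's arm, 100 mm from the pivot; the post is 16 mm thick and stands from 112 to 164 mm above the bench, this point at 148 mm. Its x axis is the way the lamp shines, straight out from the pivot through the post; the head (75 mm wide, from 85 to 115 mm above the bench) ends 137 mm from the pivot
- cup1: bystander: white mixing cup 72 mm across, 100 mm high; origin at the centre of its underside
- cup2: bystander: a second white mixing cup of that size
- wrench: bystander: wrench lying beyond the mould
- brush: bystander: brush lying between robot and mould
- tape: bystander: roll of tape, 90 mm across, 24 mm high
- jar: bystander: amber jar 60 mm across, 75 mm high

How it is judged (in metres and radians):
On the way, in this order (a step that is already met when the one before it is completed fails the run):
1. the lamp points at the middle of the mould and every casting is in its container, the scraper still in its stand (y of mould in the frame of lamp_grip between -0.03 and 0.03 m and x of mould in the frame of lamp_grip above 0 m and horizontal distance between each of wheel1, wheel2, wheel3 and tub below 0.08 m and z of each of wheel1, wheel2, wheel3 in the frame of tub below 0.055 m and x of pad1 in the frame of tray between -0.078 and 0.078 m and y of pad1 in the frame of tray between -0.078 and 0.078 m and z of each of pad1, pad2, pad3 in the frame of tray below 0.055 m and x of pad2 in the frame of tray between -0.078 and 0.078 m and y of pad2 in the frame of tray between -0.078 and 0.078 m and x of pad3 in the frame of tray between -0.078 and 0.078 m and y of pad3 in the frame of tray between -0.078 and 0.078 m and horizontal distance between scraper and stand below 0.012 m), for 0.2 s.
2. the scraper's tip, down in the groove, slowly passes point 1 of 9 along the seam (every 35 to 45 mm) (x of scraper in the frame of mould between -0.052 and -0.038 m and y of scraper in the frame of mould between -0.112 and -0.098 m and z of scraper in the frame of mould below 0.0285 m and linear speed of scraper below 0.1 m/s), for 0.12 s.
3. the scraper's tip, down in the groove, slowly passes point 2 of 9 along the seam (every 35 to 45 mm) (x of scraper in the frame of mould between -0.052 and -0.038 m and y of scraper in the frame of mould between -0.077 and -0.063 m and z of scraper in the frame of mould below 0.0285 m and linear speed of scraper below 0.1 m/s), for 0.12 s.
4. the scraper's tip, down in the groove, slowly passes point 3 of 9 along the seam (every 35 to 45 mm) (x of scraper in the frame of mould between -0.052 and -0.038 m and y of scraper in the frame of mould between -0.042 and -0.028 m and z of scraper in the frame of mould below 0.0285 m and linear speed of scraper below 0.1 m/s), for 0.12 s.
5. the scraper's tip, down in the groove, slowly passes point 4 of 9 along the seam (every 35 to 45 mm) (x of scraper in the frame of mould between -0.052 and -0.038 m and y of scraper in the frame of mould between -0.007 and 0.007 m and z of scraper in the frame of mould below 0.0285 m and linear speed of scraper below 0.1 m/s), for 0.12 s.
6. the scraper's tip, down in the groove, slowly passes point 5 of 9 along the seam (every 35 to 45 mm) (x of scraper in the frame of mould between -0.007 and 0.007 m and y of scraper in the frame of mould between -0.007 and 0.007 m and z of scraper in the frame of mould below 0.0285 m and linear speed of scraper below 0.1 m/s), for 0.12 s.
7. the scraper's tip, down in the groove, slowly passes point 6 of 9 along the seam (every 35 to 45 mm) (x of scraper in the frame of mould between 0.038 and 0.052 m and y of scraper in the frame of mould between -0.007 and 0.007 m and z of scraper in the frame of mould below 0.0285 m and linear speed of scraper below 0.1 m/s), for 0.12 s.
8. the scraper's tip, down in the groove, slowly passes point 7 of 9 along the seam (every 35 to 45 mm) (x of scraper in the frame of mould between 0.038 and 0.052 m and y of scraper in the frame of mould between 0.028 and 0.042 m and z of scraper in the frame of mould below 0.0285 m and linear speed of scraper below 0.1 m/s), for 0.12 s.
9. the scraper's tip, down in the groove, slowly passes point 8 of 9 along the seam (every 35 to 45 mm) (x of scraper in the frame of mould between 0.038 and 0.052 m and y of scraper in the frame of mould between 0.063 and 0.077 m and z of scraper in the frame of mould below 0.0285 m and linear speed of scraper below 0.1 m/s), for 0.12 s.
10. the scraper's tip, down in the groove, slowly passes point 9 of 9 along the seam (every 35 to 45 mm) (x of scraper in the frame of mould between 0.038 and 0.052 m and y of scraper in the frame of mould between 0.098 and 0.112 m and z of scraper in the frame of mould below 0.0285 m and linear speed of scraper below 0.1 m/s), for 0.12 s.
At the end, for the whole second after the job is handed in: Every wheel lies in the tub and every pad in the tray, at rest; the line along which the lamp shines passes within 30 mm of the mould's middle; the scraper stands in its stand's hole, upright within 0.15 rad, its tip within 12 mm of the stand's axis and of its foot, and at rest (all of step 1 and linear speed of each of wheel1, wheel2, wheel3, pad1, pad2, pad3, scraper below 0.03 m/s and z of scraper in the frame of stand below 0.012 m and angle between scraper's own z axis and vertical below 0.15 rad); the robot touches nothing.
It fails at once if a bystander is pushed more than 40 mm from its place (distance of any of cup1, cup2, wrench, brush, tape, jar from where it was at the start of the episode above 0.04 m).
It fails at once if the scraper's tip is run along the groove's floor faster than 0.12 m/s (x of scraper in the frame of mould between -0.09 and 0.09 m and y of scraper in the frame of mould between -0.13 and 0.13 m and z of scraper in the frame of mould below 0.026 m and linear speed of scraper above 0.12 m/s).
It fails at once if the scraper is pressed on the mould with more than 45 N (contact force between scraper and mould above 45 N).
Of wheel1, wheel2, wheel3, pad1, pad2, pad3 only 3 to 5 are there at a start; the rules pass over those that are not, and their reading is None.
At some moment in a run one of wheel1, wheel2, wheel3, pad1, pad2, pad3 may be knocked a few centimetres aside while the robot is not near it.
It also fails if it takes over 210 s, if anything falls off the work surface, if the arm or the gripper's body presses on something with over 40 N, if the wrist force passes 120 N, or if a joint passes its speed limit or range.

## Working session

There is one attempt and no reset: what is moved stays moved. The work goes in short steps, Python scripts to look and compute and a shell command to move; the robot and the scene stay as the last step left them, time stands still between calls to the robot, and variables do not carry over. Pictures are saved under pics/ and viewed, at most 14 in all, crops included, and the job is handed in when it is done.

```bash
ls; mkdir -p pics
python3 - <<'E'
from plant import ctrl
import cv2,json,numpy as np
for n in ("top","scene"):
    s=ctrl.snapshot(n); cv2.imwrite(f"pics/{n}0.png",s["color"][:,:,::-1])
    print(n,np.round(s["intrinsics"],1).tolist(),np.round(s["distortion"],4),np.round(s["R"],3).tolist(),np.round(s["t"],3))
o=ctrl.get_obs();print(o, ctrl.finger_overhang)
E
```

```text
pics
top [[452.6, 0.0, 254.4], [0.0, 452.6, 187.0], [0.0, 0.0, 1.0]] [0.0483 0.     0.     0.     0.    ] [[0.02, -1.0, 0.007], [-0.985, -0.021, -0.173], [0.174, -0.003, -0.985]] [-0.044  0.566  1.229]
scene [[409.5, 0.0, 256.6], [0.0, 409.5, 187.8], [0.0, 0.0, 1.0]] [0.0423 0.     0.     0.     0.    ] [[0.23, 0.973, -0.01], [0.788, -0.192, -0.585], [-0.571, 0.126, -0.811]] [-0.085 -0.381  1.521]
{'clock': 0.1, 'joint_pos': array([-5.72330545e+01,  2.05859860e+01,  6.37304946e-01, -1.70976089e-02,
       -7.01359836e+01, -1.65072569e+01]), 'qvel': array([-0.12254219, -0.07626281,  0.16599196,  0.01538973,  0.02408359,
        0.0131172 ]), 'tau': array([-1.75510133e-03, -5.84159446e+01,  2.93754208e+01,  7.01539144e+00,
        1.01786191e-02, -6.13023258e-05]), 'tool_pos': array([ 0.18884923, -0.64760605,  0.2477205 ]), 'orientation': array([ 1.79914258e+02, -8.64723521e-03, -1.63746126e+02]), 'force': array([ 0.43606166, -0.07024262, -1.24053798]), 'moment': array([-0.03862589, -0.00625861, -0.01649809]), 'gripper_force': 0.0, 'opening': 0.0871333889161308} 0.022
```

View pics/top0.png

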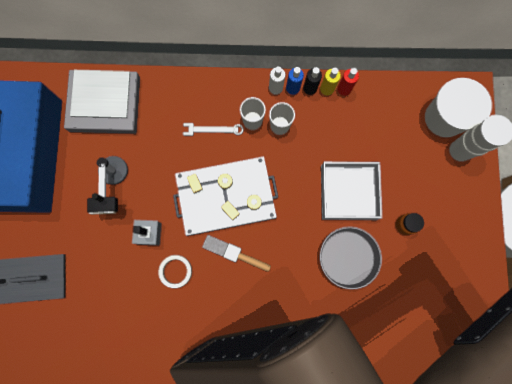

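View pics/scene0.png

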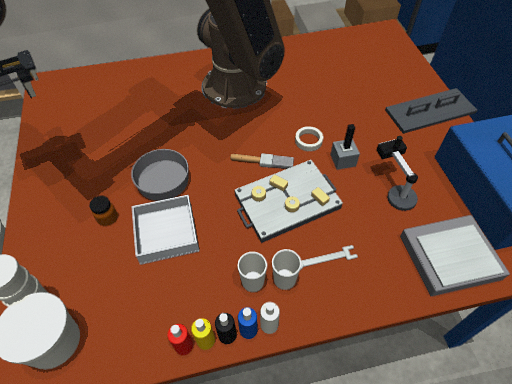

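```bash
cat > h.py <<'E'
import numpy as np, cv2
from plant import ctrl
def und(s,p):
    p=np.asarray(p,float).reshape(-1,1,2)
    return cv2.undistortPoints(p,s["intrinsics"],s["distortion"]).reshape(-1,2)
def rays(s,p):
    n=und(s,p); d=np.c_[n,np.ones(len(n))]@s["R"]; return -s["R"].T@s["t"],d
def plane(s,p,z):
    c,d=rays(s,p); return (c+d*((z-c[2])/d[:,2])[:,None])
def tri(s1,p1,s2,p2):
    c1,d1=rays(s1,[p1]);c2,d2=rays(s2,[p2]);d1=d1[0]/np.linalg.norm(d1);d2=d2[0]/np.linalg.norm(d2)
    A=np.c_[d1,-d2];u=np.linalg.lstsq(A,c2-c1,rcond=None)[0]
    a=c1+u[0]*d1;b=c2+u[1]*d2;return (a+b)/2,np.linalg.norm(a-b)
def proj(s,X):
    return cv2.projectPoints(np.asarray(X,float).reshape(-1,1,3),cv2.Rodrigues(s["R"])[0],s["t"],s["intrinsics"],s["distortion"])[0].reshape(-1,2)
def snap(n,f=None):
    s=ctrl.snapshot(n)
    if f: cv2.imwrite("pics/"+f,s["color"][:,:,::-1])
    return s
def blobs(s,lo,hi,amin=20,roi=None):
    m=cv2.inRange(cv2.cvtColor(s["color"],cv2.COLOR_RGB2HSV),lo,hi)
    if roi: k=np.zeros_like(m);x,y,X,Y=roi;k[y:Y,x:X]=255;m&=k
    cs,_=cv2.findContours(m,cv2.RETR_EXTERNAL,cv2.CHAIN_APPROX_NONE)
    return [c.reshape(-1,2) for c in cs if cv2.contourArea(c)>=amin]
YEL=((20,50,90),(40,255,255))
def ctr(c): return np.array(cv2.minEnclosingCircle(c.astype(np.float32))[0])
def cen(c):
    M=cv2.moments(c);return np.array([M['m10'],M['m01']])/M['m00']
E
python3 - <<'E'
from h import *
np.set_printoptions(precision=4,suppress=True)
T=snap("top");S=snap("scene")
for n,s,roi in(("top",T,(160,140,300,250)),("scene",S,(220,150,360,245))):
    for c in blobs(s,*YEL,20,roi):
        p=cen(c); a=plane(s,c,0.052)[:,:2].astype(np.float32); r=cv2.minAreaRect(a)
        print(n,p,cv2.contourArea(c),plane(s,[p],0.047)[0][:2],"rect",r)
ti=cv2.resize(T["color"][130:260,70:310],None,fx=3.3,fy=3.3,interpolation=cv2.INTER_CUBIC)
cv2.imwrite("pics/topc.png",ti[:,:,::-1])
si=cv2.resize(S["color"][110:245,225:445],None,fx=3.6,fy=3.6,interpolation=cv2.INTER_CUBIC)
cv2.imwrite("pics/scec.png",si[:,:,::-1])
print(cv2.cvtColor(T["color"],cv2.COLOR_RGB2HSV)[[181,200,170,200],[225,200,270,255]])
# rough points
for n,t,z in(("mould",(226,196),.03),("tray",(352,191),.05),("tub",(350,258),.05),("stand",(146,232),.06),("pivotbase",(115,170),.02)):
    print(n,plane(T,[t],z)[0])
E
```

```text
top [229.8092 209.9706] 159.0 [0.5   0.035] rect ((0.500127375125885, 0.03498435020446777), (0.0498160794377327, 0.02764950320124626), 46.33253860473633)
top [253.5593 201.9676] 149.0 [ 0.5241 -0.0311] rect ((0.5233826637268066, -0.032280370593070984), (0.03962491825222969, 0.039219971746206284), 1.3295422792434692)
top [224.5738 180.821 ] 149.0 [0.5829 0.0524] rect ((0.5814722776412964, 0.05224058777093887), (0.04032087326049805, 0.03671907261013985), 1.6743463277816772)
top [194.2007 182.9737] 152.0 [0.5748 0.138 ] rect ((0.5739282965660095, 0.13745343685150146), (0.051152195781469345, 0.028111180290579796), 25.731563568115234)
scene [291.9446 203.6777] 165.5 [0.5877 0.051 ] rect ((0.5901013612747192, 0.05023621767759323), (0.03932025283575058, 0.05086879804730415), 74.3920669555664)
scene [319.9904 195.8314] 174.0 [0.5807 0.136 ] rect ((0.5838040709495544, 0.13413892686367035), (0.05550814047455788, 0.03591417893767357), 27.035991668701172)
scene [258.4277 193.0839] 159.0 [ 0.5299 -0.0323] rect ((0.5344703793525696, -0.03318103402853012), (0.03739793971180916, 0.05228869244456291), 76.30070495605469)
scene [278.3951 182.106 ] 162.0 [0.5056 0.0336] rect ((0.5090997815132141, 0.03214358538389206), (0.0533226914703846, 0.03748167306184769), 43.689937591552734)
[[110   3 236]
 [105   2 235]
 [  9 191 155]
 [120   1 233]]
mould [0.5421 0.048  0.03  ]
tray [ 0.5608 -0.3077  0.05  ]
tub [ 0.3743 -0.2987  0.05  ]
stand [0.4331 0.2619 0.06  ]
pivotbase [0.6129 0.3713 0.02  ]
```

View pics/topc.png

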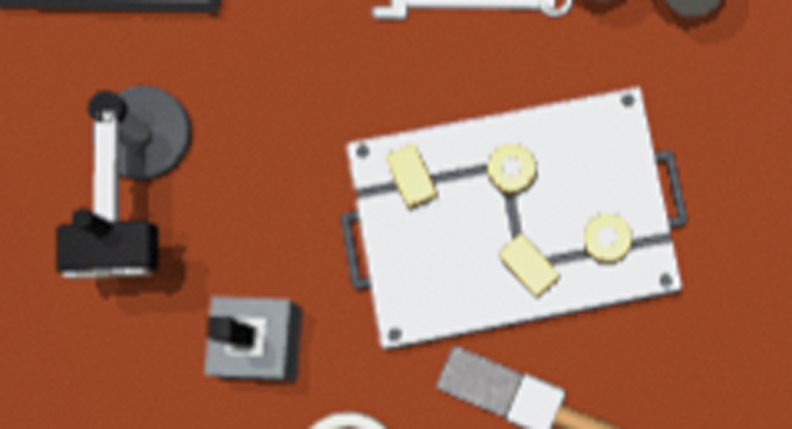

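View pics/scec.png

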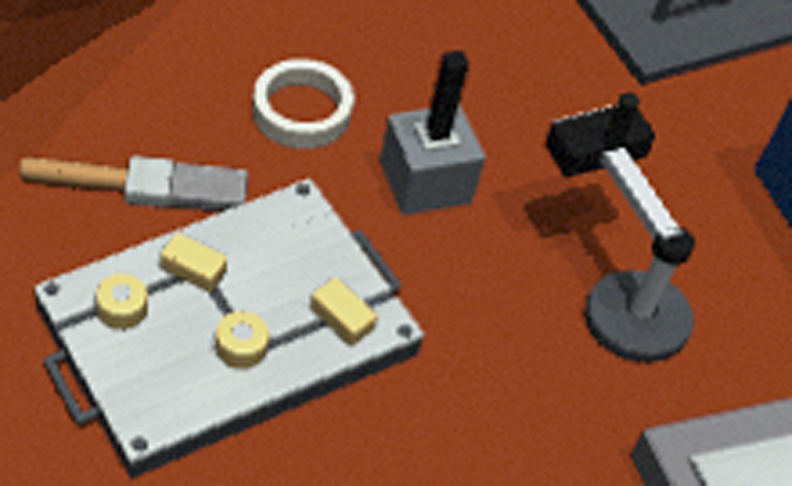

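Run:
```python
from h import *
np.set_printoptions(precision=4,suppress=True)
T=snap("top");S=snap("scene")
t=lambda p:np.array(p)/3.3+(70-.35,130-.35)
s=lambda p:np.array(p)/3.6+(225-.36,110-.36)
Q={"fl":((362,151),(405,331)),"fr":((628,100),(139,443)),"nr":((666,281),(52,289)),"nl":((394,334),(303,188)),
"piv":((107,106),(672,245)),"posttop":((90,214),(628,98)),"handtop":((217,328),(455,57)),"guard":((246,338),(437,133)),
"c1":((212,297),(386,118)),"c2":((298,299),(461,107))}
P={}
for k,(a,b) in Q.items():
    P[k],e=tri(T,t(a),S,s(b)); print(k,P[k],round(e,4))
for k,a,b in(("tray",(352,191),(164,228)),("tub",(350,258),(161,174))): print(k,*tri(T,a,S,b))
m=np.mean([P[k] for k in("fl","fr","nr","nl")],0)
y=P["fl"]+P["nl"]-P["fr"]-P["nr"];x=P["fl"]+P["fr"]-P["nl"]-P["nr"]
print("mould",m,np.degrees(np.arctan2(-y[0],y[1])),np.degrees(np.arctan2(x[1],x[0])),np.linalg.norm(x)/2,np.linalg.norm(y)/2)
# castings heights by triangulating centroids of bright top faces approx
bt=[cen(c) for c in blobs(T,*YEL,20,(160,140,300,250))];bs=[cen(c) for c in blobs(S,*YEL,20,(220,150,360,245))]
for i,j in((0,3),(1,2),(2,0),(3,1)): print("cast",*tri(T,bt[i],S,bs[j]))
```

```text
fl [0.5994 0.1839 0.0279] 0.0004
fr [ 0.6499 -0.0473  0.0297] 0.0004
nr [ 0.4913 -0.0823  0.0266] 0.0009
nl [0.4407 0.1487 0.03  ] 0.0
piv [0.6172 0.3808 0.1028] 0.0021
posttop [0.5187 0.3684 0.166 ] 0.0036
handtop [0.4333 0.2668 0.1519] 0.0017
guard [0.4328 0.267  0.0599] 0.0004
c1 [0.453  0.2445 0.1185] 0.0735
c2 [0.4669 0.2348 0.1335] 0.0494
tray [ 0.5657 -0.3123  0.0222] 0.0030200777536133865
tub [ 0.3751 -0.3022  0.0248] 0.003799227150311305
mould [0.5453 0.0507 0.0286] 12.336776024309666 12.491153756979417 0.16252216526403238 0.23655413968922603
cast [0.501  0.0353 0.0403] 0.000244287363301906
cast [ 0.5251 -0.0311  0.0399] 7.849692751453678e-05
cast [0.5839 0.0526 0.041 ] 0.0006157451697234409
cast [0.5761 0.1388 0.0395] 0.0006569761299816105
```

```bash
python3 -m creep '[{"grip":0.4,"delta_pos":[0,0.4,0],"rotation":[0,0,0.1806]},{"grip":0.4,"delta_pos":[0,0.8,0],"rotation":[0,0,0.1806]},{"grip":0.4,"delta_pos":[0,0.8,0],"rotation":[0,0,0.1806]},{"grip":0.4,"delta_pos":[0,0.8,0],"rotation":[0,0,0.1806]}]'
python3 -m creep '[{"grip":0.4,"delta_pos":[-0.25,0.4,0],"rotation":[0,0,0]},{"grip":0.4,"delta_pos":[-0.5,0.8,0],"rotation":[0,0,0]},{"grip":0.4,"delta_pos":[-0.5,0.8,0],"rotation":[0,0,0]}]'
```

```text
clock: 0.7
tool_pos: [0.1665, -0.5708, 0.2495]
orientation: [-179.9, 0.0, -179.9]
force: [0.5, 0.6, -0.5]
opening: 0.0612
gripper_force: 0.0
clock: 1.0
tool_pos: [0.2188, -0.4888, 0.249]
orientation: [-180.0, 0.1, -179.8]
force: [-0.4, -0.8, 0.7]
opening: 0.0527
gripper_force: 0.0
```

```bash
for i in 1; do
python3 -m creep '[{"grip":0.4,"delta_pos":[-0.25,0.45,0],"rotation":[0,0,0]},{"grip":0.4,"delta_pos":[-0.51,0.9,0],"rotation":[0,0,0]},{"grip":0.4,"delta_pos":[-0.51,0.9,0],"rotation":[0,0,0]}]'
python3 -m creep '[{"grip":0.4,"delta_pos":[-0.25,0.45,0],"rotation":[0,0,0]},{"grip":0.4,"delta_pos":[-0.51,0.9,0],"rotation":[0,0,0]},{"grip":0.4,"delta_pos":[-0.51,0.9,0],"rotation":[0,0,0]}]'
python3 -m creep '[{"grip":0.4,"delta_pos":[-0.25,0.45,0],"rotation":[0,0,0]},{"grip":0.4,"delta_pos":[-0.51,0.9,0],"rotation":[0,0,0]},{"grip":0.4,"delta_pos":[-0.51,0.9,0],"rotation":[0,0,0]}]'
python3 -m creep '[{"grip":0.4,"delta_pos":[-0.25,0.45,0],"rotation":[0,0,0]},{"grip":0.4,"delta_pos":[-0.51,0.9,0],"rotation":[0,0,0]},{"grip":0.4,"delta_pos":[-0.51,0.9,0],"rotation":[0,0,0]}]'
python3 -m creep '[{"grip":0.4,"delta_pos":[-0.25,0.45,0],"rotation":[0,0,0]},{"grip":0.4,"delta_pos":[-0.51,0.9,0],"rotation":[0,0,0]},{"grip":0.4,"delta_pos":[-0.51,0.9,0],"rotation":[0,0,0]}]'
done | grep tool_pos
python3 - <<'E'
from h import *
np.set_printoptions(precision=4,suppress=True)
W=snap("wrist","w1.png");print(np.round(W["intrinsics"],1).tolist(),-W["R"].T@W["t"],ctrl.get_obs()["tool_pos"])
for c in blobs(W,*YEL,60):
    p=cen(c);a=plane(W,c,0.052)[:,:2].astype(np.float32);print(p,cv2.contourArea(c),plane(W,[p],.05)[0],cv2.minAreaRect(a))
E
```

```text
tool_pos: [0.2699, -0.3987, 0.249]
tool_pos: [0.3213, -0.3087, 0.2491]
tool_pos: [0.3725, -0.2186, 0.2491]
tool_pos: [0.4236, -0.1286, 0.2489]
tool_pos: [0.4746, -0.0387, 0.2485]
[[281.1, 0.0, 257.7], [0.0, 281.1, 195.4], [0.0, 0.0, 1.0]] [ 0.4017 -0.0385  0.3846] [ 0.4735 -0.0398  0.2482]
[262.3343 216.759 ] 823.5 [ 0.5236 -0.032   0.05  ] ((0.5229336023330688, -0.031809933483600616), (0.04398303106427193, 0.039157330989837646), 0.11675135791301727)
[314.4583 198.0647] 848.0 [0.4989 0.0325 0.05  ] ((0.4988642930984497, 0.03244626149535179), (0.05373791232705116, 0.027426406741142273), 43.69039535522461)
```

View pics/w1.png

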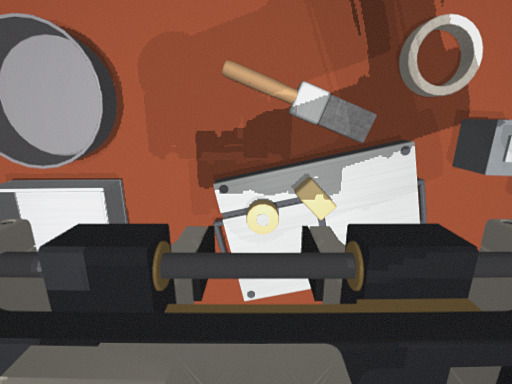

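```bash
python3 -m creep '[{"grip":0.4,"delta_pos":[-0.25,0.45,0],"rotation":[0,0,0]},{"grip":0.4,"delta_pos":[-0.51,0.89,0],"rotation":[0,0,0]},{"grip":0.4,"delta_pos":[-0.51,0.89,0],"rotation":[0,0,0]}]' >/dev/null
python3 -m creep '[{"grip":0.4,"delta_pos":[-0.25,0.45,0],"rotation":[0,0,-0.09]},{"grip":0.4,"delta_pos":[-0.51,0.89,0],"rotation":[0,0,-0.18]},{"grip":0.4,"delta_pos":[-0.51,0.89,0],"rotation":[0,0,-0.27]},{"grip":0.4,"delta_pos":[-0.51,0.89,0],"rotation":[0,0,-0.2856]}]' >/dev/null
python3 -m creep '[{"grip":0.4,"delta_pos":[0,0,0.4],"rotation":[0,0,0]},{"grip":0.4,"delta_pos":[0,0,0.8],"rotation":[0,0,0]},{"grip":0.4,"delta_pos":[0,0,1.0],"rotation":[0,0,0]},{"grip":0.4,"delta_pos":[0,0,1.0],"rotation":[0,0,0]}]'
python3 - <<'E'
from h import *
np.set_printoptions(precision=4,suppress=True)
S=snap("scene");o=ctrl.get_obs();print(o["tool_pos"],o["orientation"])
for c in blobs(S,*YEL,20,(220,150,360,245)): print(cen(c),plane(S,[cen(c)],.04)[0],cv2.contourArea(c))
E
```

```text
clock: 3.65
tool_pos: [0.5715, 0.1339, 0.1457]
orientation: [-180.0, -0.3, -154.6]
force: [-0.2, 0.5, 0.9]
opening: 0.0524
gripper_force: 0.0
[0.5729 0.1347 0.148 ] [-179.9708   -0.1566 -154.4906]
[291.6857 203.8815] [0.5838 0.0518 0.04  ] 166.0
[320.0118 195.9391] [0.5767 0.1383 0.04  ] 183.5
[258.4286 193.1263] [ 0.5253 -0.0312  0.04  ] 161.0
[278.4357 182.1601] [0.5008 0.0353 0.04  ] 164.5
```

```bash
python3 -m creep '[{"grip":0.4,"delta_pos":[-0.04,0.02,0.3],"rotation":[0,0,0]},{"grip":0.4,"delta_pos":[-0.04,0.02,0.6],"rotation":[0,0,0]},{"grip":0.4,"delta_pos":[-0.04,0.02,0.8],"rotation":[0,0,0]},{"grip":0.4,"delta_pos":[-0.04,0.02,0.91],"rotation":[0,0,0]},{"grip":0.4,"delta_pos":[-0.04,0.02,0.91],"rotation":[0,0,0]}]' 
python3 -m creep '[{"grip":1,"delta_pos":[0,0,0],"rotation":[0,0,0]},{"grip":1,"delta_pos":[0,0,0],"rotation":[0,0,0]},{"grip":1,"delta_pos":[0,0,0],"rotation":[0,0,0]},{"grip":1,"delta_pos":[0,0,0],"rotation":[0,0,0]},{"grip":1,"delta_pos":[0,0,0],"rotation":[0,0,0]}]' 
python3 -m creep '[{"grip":1,"delta_pos":[0,0,-0.3],"rotation":[0,0,0]},{"grip":1,"delta_pos":[0,0,-0.6],"rotation":[0,0,0]},{"grip":1,"delta_pos":[0,0,-1],"rotation":[0,0,0]},{"grip":1,"delta_pos":[0,0,-1],"rotation":[0,0,0]}]'
```

```text
clock: 4.2
tool_pos: [0.5764, 0.1398, 0.0577]
orientation: [-180.0, -0.0, -154.4]
force: [-0.2, -0.5, 0.0]
opening: 0.0528
gripper_force: 0.0
clock: 4.7
tool_pos: [0.5767, 0.1406, 0.0585]
orientation: [-180.0, 0.1, -154.3]
force: [-1.0, 0.0, 6.5]
opening: 0.0276
gripper_force: 30.0
clock: 5.1
tool_pos: [0.5791, 0.1416, 0.1633]
orientation: [-180.0, 0.5, -154.2]
force: [-0.8, 0.3, -0.1]
opening: 0.0281
gripper_force: 30.0
```

```bash
(python3 -m creep '[{"grip":1,"delta_pos":[0,0,0],"rotation":[0,0,0.09]},{"grip":1,"delta_pos":[0,0,0],"rotation":[0,0,0.18]},{"grip":1,"delta_pos":[0,0,0],"rotation":[0,0,0.2856]},{"grip":1,"delta_pos":[0,0,0],"rotation":[0,0,0.2856]}]' 
python3 -m creep '[{"grip":1,"delta_pos":[-0.02,-0.3,0],"rotation":[0,0,0]},{"grip":1,"delta_pos":[-0.04,-0.7,0],"rotation":[0,0,0]},{"grip":1,"delta_pos":[-0.04,-0.9,0],"rotation":[0,0,0]}]'
python3 -m creep '[{"grip":1,"delta_pos":[-0.02,-0.45,0],"rotation":[0,0,0]},{"grip":1,"delta_pos":[-0.04,-0.9,0],"rotation":[0,0,0]},{"grip":1,"delta_pos":[-0.04,-0.9,0],"rotation":[0,0,0]}]'
python3 -m creep '[{"grip":1,"delta_pos":[-0.02,-0.45,0],"rotation":[0,0,0]},{"grip":1,"delta_pos":[-0.04,-0.9,0],"rotation":[0,0,0]},{"grip":1,"delta_pos":[-0.04,-0.9,0],"rotation":[0,0,0]}]'
python3 -m creep '[{"grip":1,"delta_pos":[-0.02,-0.45,0],"rotation":[0,0,0]},{"grip":1,"delta_pos":[-0.04,-0.9,0],"rotation":[0,0,0]},{"grip":1,"delta_pos":[-0.04,-0.9,0],"rotation":[0,0,0]}]'
python3 -m creep '[{"grip":1,"delta_pos":[-0.02,-0.45,0],"rotation":[0,0,0]},{"grip":1,"delta_pos":[-0.04,-0.9,0],"rotation":[0,0,0]},{"grip":1,"delta_pos":[-0.04,-0.9,0],"rotation":[0,0,0]},{"grip":1,"delta_pos":[-0.04,-0.9,0],"rotation":[0,0,0]}]')|egrep "clock|pos|orient|open"
python3 - <<'E'
from h import *
np.set_printoptions(precision=4,suppress=True)
o=ctrl.get_obs();print(o["tool_pos"],o["orientation"])
for n,roi in (("top",(160,140,300,250)),("scene",(220,150,360,245))):
    S=snap(n)
    for c in blobs(S,*YEL,20,roi): print(n,cen(c),plane(S,[cen(c)],.041)[0],cv2.contourArea(c))
E
```

```text
clock: 5.5
tool_pos: [0.576, 0.1404, 0.1573]
orientation: [-180.0, -0.0, 179.8]
opening: 0.028
clock: 5.8
tool_pos: [0.5799, 0.0485, 0.1572]
orientation: [-180.0, -0.0, -179.8]
opening: 0.0278
clock: 6.1
tool_pos: [0.5837, -0.0437, 0.1572]
orientation: [-180.0, -0.1, -180.0]
opening: 0.0278
clock: 6.4
tool_pos: [0.5879, -0.1333, 0.1571]
orientation: [-180.0, -0.0, -180.0]
opening: 0.0277
clock: 6.7
tool_pos: [0.5921, -0.2232, 0.157]
orientation: [-180.0, -0.0, -180.0]
opening: 0.0278
clock: 7.1
tool_pos: [0.596, -0.3099, 0.1567]
orientation: [180.0, -0.1, -180.0]
opening: 0.0276
[ 0.596  -0.3099  0.1567] [ 179.9703   -0.0548 -179.9674]
top [229.325 214.   ] [0.4894 0.0364 0.041 ] 20.0
top [224.5146 180.8941] [0.5838 0.0529 0.041 ] 148.0
scene [291.7325 203.7788] [0.5842 0.0518 0.041 ] 169.5
scene [258.4151 193.1201] [ 0.526  -0.0314  0.041 ] 161.0
scene [278.4995 182.2411] [0.5019 0.0351 0.041 ] 164.5
```

```bash
(python3 -m creep '[{"grip":1,"delta_pos":[0,0,0.3],"rotation":[0,0,0]},{"grip":1,"delta_pos":[0,0,0.6],"rotation":[0,0,0]},{"grip":1,"delta_pos":[0,0,0.9],"rotation":[0,0,0]},{"grip":1,"delta_pos":[0,0,0.9],"rotation":[0,0,0]}]' 
python3 -m creep '[{"grip":1,"delta_pos":[0,0,0.15],"rotation":[0,0,0]},{"grip":1,"delta_pos":[0,0,0.28],"rotation":[0,0,0]},{"grip":1,"delta_pos":[0,0,0.28],"rotation":[0,0,0]},{"grip":0.5,"delta_pos":[0,0,0.28],"rotation":[0,0,0]},{"grip":0.5,"delta_pos":[0,0,0.28],"rotation":[0,0,0]}]' 
python3 -m creep '[{"grip":0.5,"delta_pos":[0,0,0],"rotation":[0,0,0]},{"grip":0.5,"delta_pos":[0,0,-0.2],"rotation":[0,0,0]},{"grip":0.5,"delta_pos":[0,0,-0.6],"rotation":[0,0,0]},{"grip":0.5,"delta_pos":[0,0,-1],"rotation":[0,0,0]},{"grip":0.5,"delta_pos":[0,0,-1],"rotation":[0,0,0]}]' 
python3 -m creep '[{"grip":0.5,"delta_pos":[0.12,0.43,0],"rotation":[0,0,0]},{"grip":0.5,"delta_pos":[0.24,0.86,0],"rotation":[0,0,0]},{"grip":0.5,"delta_pos":[0.24,0.86,0],"rotation":[0,0,0]}]' 
python3 -m creep '[{"grip":0.5,"delta_pos":[0.12,0.43,0],"rotation":[0,0,0]},{"grip":0.5,"delta_pos":[0.24,0.86,0],"rotation":[0,0,0]},{"grip":0.5,"delta_pos":[0.24,0.86,0],"rotation":[0,0,0]}]' 
python3 -m creep '[{"grip":0.5,"delta_pos":[0.12,0.43,0],"rotation":[0,0,0]},{"grip":0.5,"delta_pos":[0.24,0.86,0],"rotation":[0,0,0]},{"grip":0.5,"delta_pos":[0.24,0.86,0],"rotation":[0,0,0]}]' 
python3 -m creep '[{"grip":0.5,"delta_pos":[0.12,0.43,0],"rotation":[0,0,-0.09]},{"grip":0.5,"delta_pos":[0.24,0.86,0],"rotation":[0,0,-0.18]},{"grip":0.5,"delta_pos":[0.24,0.86,0],"rotation":[0,0,-0.27]},{"grip":0.5,"delta_pos":[0.24,0.86,0],"rotation":[0,0,-0.36]},{"grip":0.5,"delta_pos":[0.24,0.86,0],"rotation":[0,0,-0.45]}]' 
python3 -m creep '[{"grip":0.5,"delta_pos":[0,0,0],"rotation":[0,0,-0.05]},{"grip":0.5,"delta_pos":[0,0,0],"rotation":[0,0,-0.05]},{"grip":0.5,"delta_pos":[0,0,0],"rotation":[0,0,-0.05]}]' 
)|egrep "clock|pos|open|force"
python3 - <<'E'
from h import *
np.set_printoptions(precision=4,suppress=True)
o=ctrl.get_obs();print(o["tool_pos"],o["orientation"])
for n,roi in (("top",None),("scene",(100,150,360,265))):
    S=snap(n)
    for c in blobs(S,*YEL,20,roi): print(n,cen(c),plane(S,[cen(c)],.041)[0],cv2.contourArea(c))
E
```

```text
clock: 7.6
tool_pos: [0.5938, -0.3072, 0.0635]
force: [-0.4, -0.1, -1.4]
opening: 0.0278
gripper_force: 30.0
clock: 8.1
tool_pos: [0.597, -0.3098, 0.0406]
force: [-0.2, 1.2, 0.2]
opening: 0.0387
gripper_force: 0.0
clock: 8.6
tool_pos: [0.5997, -0.311, 0.147]
force: [1.3, -0.3, -0.8]
opening: 0.044
gripper_force: 0.0
clock: 8.9
tool_pos: [0.5711, -0.2202, 0.1404]
force: [1.2, -1.1, 1.3]
opening: 0.0438
gripper_force: 0.0
clock: 9.2
tool_pos: [0.5474, -0.1344, 0.1403]
force: [1.4, -0.3, 0.4]
opening: 0.0443
gripper_force: 0.0
clock: 9.5
tool_pos: [0.5238, -0.0485, 0.1403]
force: [1.0, 0.3, 0.6]
opening: 0.0439
gripper_force: 0.0
clock: 10.0
tool_pos: [0.5008, 0.0346, 0.1401]
force: [-0.3, -0.2, -0.5]
opening: 0.0437
gripper_force: 0.0
clock: 10.3
tool_pos: [0.5006, 0.034, 0.1398]
force: [-0.9, -0.9, 0.6]
opening: 0.0439
gripper_force: 0.0
[0.5006 0.034  0.1398] [-179.9853    0.0318 -135.1661]
top [234.5461 215.5177] [0.4854 0.0216 0.041 ] 23.5
top [255.2283 203.2747] [ 0.5213 -0.0359  0.041 ] 82.5
top [349.5146 182.0269] [ 0.5882 -0.303   0.041 ] 142.5
top [329.2801  82.4291] [ 0.8865 -0.2475  0.041 ] 278.5
scene [166.1358 237.8798] [ 0.61   -0.3058  0.041 ] 159.5
scene [291.8671 203.7004] [0.584  0.0522 0.041 ] 168.0
scene [258.3522 193.0964] [ 0.5258 -0.0315  0.041 ] 159.0
scene [278.7364 182.68  ] [0.5036 0.0354 0.041 ] 150.5
```

```bash
(python3 -m creep '[{"grip":0.5,"delta_pos":[0,0,0.3],"rotation":[0,0,0]},{"grip":0.5,"delta_pos":[0,0,0.6],"rotation":[0,0,0]},{"grip":0.5,"delta_pos":[0,0,0.75],"rotation":[0,0,0]},{"grip":0.5,"delta_pos":[0,0,0.83],"rotation":[0,0,0]},{"grip":0.5,"delta_pos":[0,0,0.83],"rotation":[0,0,0]}]' 
python3 -m creep '[{"grip":1,"delta_pos":[0,0,0],"rotation":[0,0,0]},{"grip":1,"delta_pos":[0,0,0],"rotation":[0,0,0]},{"grip":1,"delta_pos":[0,0,0],"rotation":[0,0,0]},{"grip":1,"delta_pos":[0,0,0],"rotation":[0,0,0]}]' 
python3 -m creep '[{"grip":1,"delta_pos":[0,0,-0.3],"rotation":[0,0,0]},{"grip":1,"delta_pos":[0,0,-0.6],"rotation":[0,0,0]},{"grip":1,"delta_pos":[0,0,-1],"rotation":[0,0,0]},{"grip":1,"delta_pos":[0,0,-1],"rotation":[0,0,0]}]' 
python3 -m creep '[{"grip":1,"delta_pos":[0,0,0],"rotation":[0,0,0.09]},{"grip":1,"delta_pos":[0,0,0],"rotation":[0,0,0.18]},{"grip":1,"delta_pos":[0,0,0],"rotation":[0,0,0.27]},{"grip":1,"delta_pos":[0,0,0],"rotation":[0,0,0.36]},{"grip":1,"delta_pos":[0,0,0],"rotation":[0,0,0.45]}]' 
python3 -m creep '[{"grip":1,"delta_pos":[0,0,0],"rotation":[0,0,0.05]},{"grip":1,"delta_pos":[0,0,0],"rotation":[0,0,0.05]}]' 
python3 -m creep '[{"grip":1,"delta_pos":[-0.04,-0.43,0],"rotation":[0,0,0]},{"grip":1,"delta_pos":[-0.09,-0.88,0],"rotation":[0,0,0]},{"grip":1,"delta_pos":[-0.09,-0.88,0],"rotation":[0,0,0]}]' 
python3 -m creep '[{"grip":1,"delta_pos":[-0.04,-0.43,0],"rotation":[0,0,0]},{"grip":1,"delta_pos":[-0.09,-0.88,0],"rotation":[0,0,0]},{"grip":1,"delta_pos":[-0.09,-0.88,0],"rotation":[0,0,0]}]' 
python3 -m creep '[{"grip":1,"delta_pos":[-0.04,-0.43,0],"rotation":[0,0,0]},{"grip":1,"delta_pos":[-0.09,-0.88,0],"rotation":[0,0,0]},{"grip":1,"delta_pos":[-0.09,-0.88,0],"rotation":[0,0,0]}]' 
python3 -m creep '[{"grip":1,"delta_pos":[-0.04,-0.43,0],"rotation":[0,0,0]},{"grip":1,"delta_pos":[-0.09,-0.88,0],"rotation":[0,0,0]},{"grip":1,"delta_pos":[-0.09,-0.88,0],"rotation":[0,0,0]},{"grip":1,"delta_pos":[-0.09,-0.88,0],"rotation":[0,0,0]}]' 
)|egrep "clock|pos|open|force|orien"
```

```text
clock: 10.9
tool_pos: [0.4999, 0.0341, 0.0558]
orientation: [180.0, -0.1, -135.0]
force: [-0.6, 0.6, -0.2]
opening: 0.0438
gripper_force: 0.0
clock: 11.3
tool_pos: [0.5009, 0.0347, 0.0575]
orientation: [-180.0, 0.1, -135.0]
force: [-1.0, 0.5, 5.6]
opening: 0.0277
gripper_force: 30.0
clock: 11.7
tool_pos: [0.5032, 0.0353, 0.1619]
orientation: [-179.8, 0.5, -134.9]
force: [0.7, 0.1, 0.3]
opening: 0.0275
gripper_force: 30.0
clock: 12.2
tool_pos: [0.5, 0.0343, 0.1564]
orientation: [180.0, 0.0, -175.8]
force: [0.8, 0.3, -0.4]
opening: 0.0279
gripper_force: 30.0
clock: 12.4
tool_pos: [0.5, 0.0344, 0.1564]
orientation: [180.0, -0.0, 179.9]
force: [-0.8, -0.3, -0.1]
opening: 0.0281
gripper_force: 30.0
clock: 12.7
tool_pos: [0.509, -0.0571, 0.1563]
orientation: [-180.0, -0.0, 180.0]
force: [0.0, 0.3, -1.3]
opening: 0.0276
gripper_force: 30.0
clock: 13.0
tool_pos: [0.5182, -0.1451, 0.1562]
orientation: [-180.0, -0.0, 179.9]
force: [-0.9, 0.3, -1.4]
opening: 0.0275
gripper_force: 30.0
clock: 13.3
tool_pos: [0.5275, -0.233, 0.1561]
orientation: [-180.0, -0.0, 180.0]
force: [-1.2, 1.4, -0.5]
opening: 0.0275
gripper_force: 30.0
clock: 13.7
tool_pos: [0.5359, -0.3178, 0.1558]
orientation: [180.0, -0.1, 180.0]
force: [-1.2, -0.0, 0.1]
opening: 0.0277
gripper_force: 30.0
```

```bash
(python3 -m creep '[{"grip":1,"delta_pos":[0,0,0.3],"rotation":[0,0,0]},{"grip":1,"delta_pos":[0,0,0.6],"rotation":[0,0,0]},{"grip":1,"delta_pos":[0,0,0.9],"rotation":[0,0,0]},{"grip":1,"delta_pos":[0,0,0.9],"rotation":[0,0,0]}]' 
python3 -m creep '[{"grip":1,"delta_pos":[0,0,0.15],"rotation":[0,0,0]},{"grip":1,"delta_pos":[0,0,0.27],"rotation":[0,0,0]},{"grip":1,"delta_pos":[0,0,0.27],"rotation":[0,0,0]},{"grip":0.5,"delta_pos":[0,0,0.27],"rotation":[0,0,0]},{"grip":0.5,"delta_pos":[0,0,0.27],"rotation":[0,0,0]}]' 
python3 -m creep '[{"grip":0.3,"delta_pos":[0,0,0],"rotation":[0,0,0]},{"grip":0.3,"delta_pos":[0,0,-0.2],"rotation":[0,0,0]},{"grip":0.3,"delta_pos":[0,0,-0.6],"rotation":[0,0,0]},{"grip":0.3,"delta_pos":[0,0,-1],"rotation":[0,0,0]},{"grip":0.3,"delta_pos":[0,0,-1],"rotation":[0,0,0]}]' 
python3 -m creep '[{"grip":0.3,"delta_pos":[0.02,0.43,0],"rotation":[0,0,0]},{"grip":0.3,"delta_pos":[0.035,0.95,0],"rotation":[0,0,0]},{"grip":0.3,"delta_pos":[0.035,0.95,0],"rotation":[0,0,0]}]' 
python3 -m creep '[{"grip":0.3,"delta_pos":[0.02,0.43,0],"rotation":[0,0,0]},{"grip":0.3,"delta_pos":[0.035,0.95,0],"rotation":[0,0,0]},{"grip":0.3,"delta_pos":[0.035,0.95,0],"rotation":[0,0,0]}]' 
python3 -m creep '[{"grip":0.3,"delta_pos":[0.02,0.43,0],"rotation":[0,0,0]},{"grip":0.3,"delta_pos":[0.035,0.95,0],"rotation":[0,0,0]},{"grip":0.3,"delta_pos":[0.035,0.95,0],"rotation":[0,0,0]},{"grip":0.3,"delta_pos":[0.035,0.95,0],"rotation":[0,0,0]}]' 
)|egrep "clock|pos|open"
python3 - <<'E'
from h import *
np.set_printoptions(precision=4,suppress=True)
o=ctrl.get_obs();print(o["tool_pos"],o["orientation"])
for n,roi in (("top",None),("scene",(100,150,360,265))):
    S=snap(n)
    for c in blobs(S,*YEL,20,roi): print(n,cen(c),plane(S,[cen(c)],.041)[0],cv2.contourArea(c))
E
```

```text
clock: 14.1
tool_pos: [0.5336, -0.3151, 0.0628]
opening: 0.0281
clock: 14.6
tool_pos: [0.537, -0.3177, 0.0407]
opening: 0.0382
clock: 15.1
tool_pos: [0.5396, -0.3191, 0.1464]
opening: 0.0608
clock: 15.4
tool_pos: [0.5326, -0.2189, 0.1403]
opening: 0.0617
clock: 15.7
tool_pos: [0.5295, -0.1239, 0.1403]
opening: 0.0614
clock: 16.1
tool_pos: [0.5261, -0.0317, 0.14]
opening: 0.0611
[ 0.5261 -0.0317  0.14  ] [ 179.9919    0.0486 -179.8402]
top [253.5447 207.1707] [ 0.5101 -0.0313  0.041 ] 20.5
top [352.5145 202.0267] [ 0.5308 -0.3105  0.041 ] 143.5
top [349.5    182.0536] [ 0.5881 -0.303   0.041 ] 143.0
top [329.2966  82.472 ] [ 0.8864 -0.2475  0.041 ] 276.5
scene [163.7195 229.506 ] [ 0.5825 -0.3095  0.041 ] 321.5
scene [291.9527 203.5444] [0.5835 0.0526 0.041 ] 169.0
scene [258.3853 193.1911] [ 0.5262 -0.0315  0.041 ] 160.5
```

```bash
(python3 -m creep '[{"grip":0.3,"delta_pos":[0,0,0.3],"rotation":[0,0,0]},{"grip":0.3,"delta_pos":[0,0,0.6],"rotation":[0,0,0]},{"grip":0.3,"delta_pos":[0,0,0.75],"rotation":[0,0,0]},{"grip":0.3,"delta_pos":[0,0,0.83],"rotation":[0,0,0]},{"grip":0.3,"delta_pos":[0,0,0.83],"rotation":[0,0,0]}]' 
python3 -m creep '[{"grip":1,"delta_pos":[0,0,0],"rotation":[0,0,0]},{"grip":1,"delta_pos":[0,0,0],"rotation":[0,0,0]},{"grip":1,"delta_pos":[0,0,0],"rotation":[0,0,0]},{"grip":1,"delta_pos":[0,0,0],"rotation":[0,0,0]}]' 
python3 -m creep '[{"grip":1,"delta_pos":[0,0,-0.3],"rotation":[0,0,0]},{"grip":1,"delta_pos":[0,0,-0.6],"rotation":[0,0,0]},{"grip":1,"delta_pos":[0,0,-1],"rotation":[0,0,0]},{"grip":1,"delta_pos":[0,0,-1],"rotation":[0,0,0]}]' 
python3 -m creep '[{"grip":1,"delta_pos":[0.2,-0.43,0],"rotation":[0,0,0]},{"grip":1,"delta_pos":[0.4,-0.9,0],"rotation":[0,0,0]},{"grip":1,"delta_pos":[0.4,-0.9,0],"rotation":[0,0,0]}]' 
python3 -m creep '[{"grip":1,"delta_pos":[0.2,-0.43,0],"rotation":[0,0,0]},{"grip":1,"delta_pos":[0.4,-0.9,0],"rotation":[0,0,0]},{"grip":1,"delta_pos":[0.4,-0.9,0],"rotation":[0,0,0]}]' 
python3 -m creep '[{"grip":1,"delta_pos":[0.2,-0.43,0],"rotation":[0,0,0]},{"grip":1,"delta_pos":[0.4,-0.9,0],"rotation":[0,0,0]},{"grip":1,"delta_pos":[0.4,-0.9,0],"rotation":[0,0,0]},{"grip":1,"delta_pos":[0.4,-0.9,0],"rotation":[0,0,0]}]' 
python3 -m creep '[{"grip":1,"delta_pos":[0,0,0.3],"rotation":[0,0,0]},{"grip":1,"delta_pos":[0,0,0.6],"rotation":[0,0,0]},{"grip":1,"delta_pos":[0,0,0.9],"rotation":[0,0,0]},{"grip":1,"delta_pos":[0,0,0.9],"rotation":[0,0,0]}]' 
)|egrep "clock|pos|open|force:"
```

```text
clock: 16.7
tool_pos: [0.5252, -0.0339, 0.0557]
force: [0.4, 0.6, 0.5]
opening: 0.0613
gripper_force: 0.0
clock: 17.1
tool_pos: [0.5263, -0.0325, 0.0574]
force: [-0.1, 0.1, 3.4]
opening: 0.0416
gripper_force: 30.0
clock: 17.5
tool_pos: [0.5288, -0.032, 0.1621]
force: [0.8, 0.1, -0.1]
opening: 0.0412
gripper_force: 30.0
clock: 17.8
tool_pos: [0.483, -0.1256, 0.1564]
force: [0.8, 0.8, -1.1]
opening: 0.0412
gripper_force: 30.0
clock: 18.1
tool_pos: [0.4433, -0.2158, 0.1564]
force: [-0.3, 0.6, 0.7]
opening: 0.0414
gripper_force: 30.0
clock: 18.5
tool_pos: [0.4053, -0.3033, 0.1563]
force: [0.4, -0.2, 0.7]
opening: 0.0413
gripper_force: 30.0
clock: 18.9
tool_pos: [0.4041, -0.3006, 0.0634]
force: [0.1, 1.2, 0.2]
opening: 0.041
gripper_force: 30.0
```

```bash
(python3 -m creep '[{"grip":1,"delta_pos":[0,0,0.15],"rotation":[0,0,0]},{"grip":1,"delta_pos":[0,0,0.27],"rotation":[0,0,0]},{"grip":1,"delta_pos":[0,0,0.27],"rotation":[0,0,0]},{"grip":0.35,"delta_pos":[0,0,0.27],"rotation":[0,0,0]},{"grip":0.35,"delta_pos":[0,0,0.27],"rotation":[0,0,0]}]' 
python3 -m creep '[{"grip":0.3,"delta_pos":[0,0,0],"rotation":[0,0,0]},{"grip":0.3,"delta_pos":[0,0,-0.2],"rotation":[0,0,0]},{"grip":0.3,"delta_pos":[0,0,-0.6],"rotation":[0,0,0]},{"grip":0.3,"delta_pos":[0,0,-1],"rotation":[0,0,0]},{"grip":0.3,"delta_pos":[0,0,-1],"rotation":[0,0,0]}]' 
python3 -m creep '[{"grip":0.3,"delta_pos":[-0.22,0.43,0],"rotation":[0,0,0]},{"grip":0.3,"delta_pos":[-0.445,0.89,0],"rotation":[0,0,0]},{"grip":0.3,"delta_pos":[-0.445,0.89,0],"rotation":[0,0,0]}]' 
python3 -m creep '[{"grip":0.3,"delta_pos":[-0.22,0.43,0],"rotation":[0,0,0]},{"grip":0.3,"delta_pos":[-0.445,0.89,0],"rotation":[0,0,0]},{"grip":0.3,"delta_pos":[-0.445,0.89,0],"rotation":[0,0,0]}]' 
python3 -m creep '[{"grip":0.3,"delta_pos":[-0.22,0.43,0],"rotation":[0,0,0]},{"grip":0.3,"delta_pos":[-0.445,0.89,0],"rotation":[0,0,0]},{"grip":0.3,"delta_pos":[-0.445,0.89,0],"rotation":[0,0,0]}]' 
python3 -m creep '[{"grip":0.3,"delta_pos":[-0.22,0.43,0],"rotation":[0,0,0]},{"grip":0.3,"delta_pos":[-0.445,0.89,0],"rotation":[0,0,0]},{"grip":0.3,"delta_pos":[-0.445,0.89,0],"rotation":[0,0,0]},{"grip":0.3,"delta_pos":[-0.445,0.89,0],"rotation":[0,0,0]}]' 
)|egrep "clock|pos|open"
python3 - <<'E'
from h import *
np.set_printoptions(precision=4,suppress=True)
o=ctrl.get_obs();print(o["tool_pos"],o["orientation"])
for n,roi in (("top",None),("scene",(100,140,360,265))):
    S=snap(n)
    for c in blobs(S,*YEL,20,roi): print(n,cen(c),plane(S,[cen(c)],.041)[0],cv2.contourArea(c))
E
```

```text
clock: 19.4
tool_pos: [0.4065, -0.3027, 0.0405]
opening: 0.0521
clock: 19.9
tool_pos: [0.4088, -0.304, 0.1455]
opening: 0.0614
clock: 20.2
tool_pos: [0.4526, -0.2104, 0.1404]
opening: 0.0614
clock: 20.5
tool_pos: [0.4973, -0.1212, 0.1402]
opening: 0.0612
clock: 20.8
tool_pos: [0.5419, -0.0322, 0.14]
opening: 0.0613
clock: 21.2
tool_pos: [0.5837, 0.0539, 0.1391]
opening: 0.0611
[0.5837 0.0539 0.1391] [-179.9862   -0.0491 -179.9112]
top [348.2928 247.2361] [ 0.4039 -0.2965  0.041 ] 164.5
top [352.5145 202.0267] [ 0.5308 -0.3105  0.041 ] 143.5
top [224.9419 184.8869] [0.5723 0.0513 0.041 ] 54.5
top [349.5291 182.    ] [ 0.5882 -0.3031  0.041 ] 143.0
top [329.2837  82.4183] [ 0.8865 -0.2475  0.041 ] 278.5
scene [163.7201 229.4792] [ 0.5824 -0.3095  0.041 ] 321.0
scene [291.8183 203.7512] [0.5841 0.052  0.041 ] 171.5
scene [162.0472 183.2712] [ 0.4244 -0.2987  0.041 ] 155.5
```

```bash
(python3 -m creep '[{"grip":0.3,"delta_pos":[0,0,0.3],"rotation":[0,0,0]},{"grip":0.3,"delta_pos":[0,0,0.6],"rotation":[0,0,0]},{"grip":0.3,"delta_pos":[0,0,0.75],"rotation":[0,0,0]},{"grip":0.3,"delta_pos":[0,0,0.82],"rotation":[0,0,0]},{"grip":0.3,"delta_pos":[0,0,0.82],"rotation":[0,0,0]}]' 
python3 -m creep '[{"grip":1,"delta_pos":[0,0,0],"rotation":[0,0,0]},{"grip":1,"delta_pos":[0,0,0],"rotation":[0,0,0]},{"grip":1,"delta_pos":[0,0,0],"rotation":[0,0,0]},{"grip":1,"delta_pos":[0,0,0],"rotation":[0,0,0]}]' 
python3 -m creep '[{"grip":1,"delta_pos":[0,0,-0.3],"rotation":[0,0,0]},{"grip":1,"delta_pos":[0,0,-0.6],"rotation":[0,0,0]},{"grip":1,"delta_pos":[0,0,-1],"rotation":[0,0,0]},{"grip":1,"delta_pos":[0,0,-1],"rotation":[0,0,0]}]' 
python3 -m creep '[{"grip":1,"delta_pos":[0.3,-0.43,0],"rotation":[0,0,0]},{"grip":1,"delta_pos":[0.6,-0.89,0],"rotation":[0,0,0]},{"grip":1,"delta_pos":[0.6,-0.89,0],"rotation":[0,0,0]}]' 
python3 -m creep '[{"grip":1,"delta_pos":[0.3,-0.43,0],"rotation":[0,0,0]},{"grip":1,"delta_pos":[0.6,-0.89,0],"rotation":[0,0,0]},{"grip":1,"delta_pos":[0.6,-0.89,0],"rotation":[0,0,0]}]' 
python3 -m creep '[{"grip":1,"delta_pos":[0.3,-0.43,0],"rotation":[0,0,0]},{"grip":1,"delta_pos":[0.6,-0.89,0],"rotation":[0,0,0]},{"grip":1,"delta_pos":[0.6,-0.89,0],"rotation":[0,0,0]}]' 
python3 -m creep '[{"grip":1,"delta_pos":[0.3,-0.43,0],"rotation":[0,0,0]},{"grip":1,"delta_pos":[0.6,-0.89,0],"rotation":[0,0,0]},{"grip":1,"delta_pos":[0.6,-0.89,0],"rotation":[0,0,0]},{"grip":1,"delta_pos":[0.6,-0.89,0],"rotation":[0,0,0]}]' 
python3 -m creep '[{"grip":1,"delta_pos":[0,0,0.3],"rotation":[0,0,0]},{"grip":1,"delta_pos":[0,0,0.6],"rotation":[0,0,0]},{"grip":1,"delta_pos":[0,0,0.9],"rotation":[0,0,0]},{"grip":1,"delta_pos":[0,0,0.9],"rotation":[0,0,0]}]' 
)|egrep "clock|pos|open|force:"
```

```text
clock: 21.8
tool_pos: [0.5831, 0.0522, 0.0571]
force: [-0.6, -0.1, 0.4]
opening: 0.0616
gripper_force: 0.0
clock: 22.2
tool_pos: [0.5842, 0.0535, 0.0585]
force: [-0.8, -0.6, 5.0]
opening: 0.0417
gripper_force: 30.0
clock: 22.6
tool_pos: [0.5868, 0.0543, 0.1635]
force: [0.4, 0.7, -0.1]
opening: 0.0413
gripper_force: 30.0
clock: 22.9
tool_pos: [0.5201, -0.0383, 0.1573]
force: [0.3, 1.2, 0.0]
opening: 0.0413
gripper_force: 30.0
clock: 23.2
tool_pos: [0.4604, -0.1271, 0.1573]
force: [0.2, -0.2, -0.9]
opening: 0.0413
gripper_force: 30.0
clock: 23.5
tool_pos: [0.401, -0.2158, 0.1574]
force: [0.4, 1.1, 0.0]
opening: 0.0414
gripper_force: 30.0
clock: 23.9
tool_pos: [0.3432, -0.3036, 0.1575]
force: [-0.2, 0.0, -0.9]
opening: 0.0409
gripper_force: 30.0
clock: 24.3
tool_pos: [0.3424, -0.3008, 0.0646]
force: [-1.0, 0.6, -1.0]
opening: 0.0411
gripper_force: 30.0
```

```bash
(python3 -m creep '[{"grip":1,"delta_pos":[0,0,0.15],"rotation":[0,0,0]},{"grip":1,"delta_pos":[0,0,0.27],"rotation":[0,0,0]},{"grip":1,"delta_pos":[0,0,0.27],"rotation":[0,0,0]},{"grip":0.35,"delta_pos":[0,0,0.27],"rotation":[0,0,0]},{"grip":0.35,"delta_pos":[0,0,0.27],"rotation":[0,0,0]}]' 
python3 -m creep '[{"grip":0.35,"delta_pos":[0,0,0],"rotation":[0,0,0]},{"grip":0.35,"delta_pos":[0,0,-0.2],"rotation":[0,0,0]},{"grip":0.35,"delta_pos":[0,0,-0.6],"rotation":[0,0,0]},{"grip":0.35,"delta_pos":[0,0,-1],"rotation":[0,0,0]},{"grip":0.35,"delta_pos":[0,0,-1],"rotation":[0,0,0]}]' 
python3 -m creep '[{"grip":0.35,"delta_pos":[-0.35,0.43,-0.2],"rotation":[0,0,0]},{"grip":0.35,"delta_pos":[-0.69,0.88,-0.4],"rotation":[0,0,0]},{"grip":0.35,"delta_pos":[-0.69,0.88,-0.4],"rotation":[0,0,0]}]' 
python3 -m creep '[{"grip":0.35,"delta_pos":[-0.35,0.43,-0.2],"rotation":[0,0,0]},{"grip":0.35,"delta_pos":[-0.69,0.88,-0.4],"rotation":[0,0,0]},{"grip":0.35,"delta_pos":[-0.69,0.88,-0.4],"rotation":[0,0,0]}]' 
python3 -m creep '[{"grip":0.35,"delta_pos":[-0.35,0.43,-0.2],"rotation":[0,0,0]},{"grip":0.35,"delta_pos":[-0.69,0.88,-0.4],"rotation":[0,0,0]},{"grip":0.35,"delta_pos":[-0.69,0.88,-0.4],"rotation":[0,0,0]}]' 
python3 -m creep '[{"grip":0.35,"delta_pos":[-0.35,0.43,-0.2],"rotation":[0,0,0]},{"grip":0.35,"delta_pos":[-0.69,0.88,-0.4],"rotation":[0,0,0]},{"grip":0.35,"delta_pos":[-0.69,0.88,-0.4],"rotation":[0,0,0]},{"grip":0.35,"delta_pos":[-0.69,0.88,-0.4],"rotation":[0,0,0]},{"grip":0.35,"delta_pos":[-0.69,0.88,-0.4],"rotation":[0,0,0]}]' 
)|egrep "clock|pos|open"
python3 - <<'E'
from h import *
np.set_printoptions(precision=4,suppress=True)
o=ctrl.get_obs();print(o["tool_pos"],o["orientation"])
W=snap("wrist","w2.png")
S=snap("scene")
for c in blobs(S,*YEL,20,(100,140,360,265)): print(cen(c),plane(S,[cen(c)],.041)[0],cv2.contourArea(c))
E
```

```text
clock: 24.8
tool_pos: [0.3449, -0.3027, 0.0418]
opening: 0.0519
clock: 25.3
tool_pos: [0.3468, -0.3041, 0.1463]
opening: 0.0568
clock: 25.6
tool_pos: [0.4153, -0.2129, 0.1829]
opening: 0.057
clock: 25.9
tool_pos: [0.4845, -0.1242, 0.2228]
opening: 0.0572
clock: 26.2
tool_pos: [0.5531, -0.0361, 0.2622]
opening: 0.0566
clock: 26.7
tool_pos: [0.6192, 0.0492, 0.2999]
opening: 0.0565
[0.6192 0.0492 0.2999] [-179.9895   -0.0818 -179.9782]
[163.7022 229.5716] [ 0.5827 -0.3096  0.041 ] 319.0
[161.0601 175.8653] [ 0.3961 -0.2989  0.041 ] 310.5
```

View pics/w2.png

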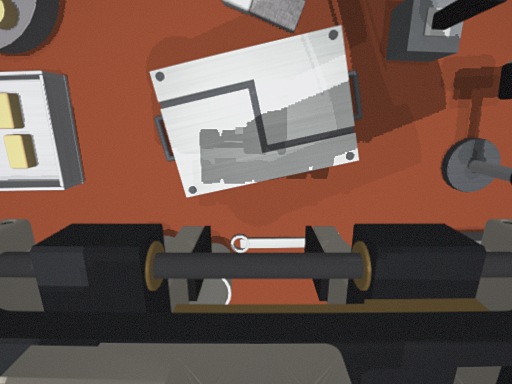

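Run:
```python
from h import *
np.set_printoptions(precision=4,suppress=True)
W=snap("wrist")
g=cv2.GaussianBlur(cv2.cvtColor(W["color"],cv2.COLOR_RGB2GRAY),(3,3),0).astype(float)
def dark(p,r):
    x,y=p;ys,xs=np.mgrid[y-r:y+r+1,x-r:x+r+1];v=g[y-r:y+r+1,x-r:x+r+1];w=np.clip(np.median(v)-20-v,0,None);return np.array([(w*xs).sum(),(w*ys).sum()])/w.sum()
b=[dark(p,6) for p in((351,156),(193,190),(160,76),(334,36))]  # fl fr nr nl
P=plane(W,b,.03)
x=P[0]+P[1]-P[2]-P[3];y=P[0]+P[3]-P[1]-P[2]
print(P,"mould",P.mean(0),np.degrees(np.arctan2(x[1],x[0])),np.degrees(np.arctan2(-y[0],y[1])),np.linalg.norm(x)/2,np.linalg.norm(y)/2)
c=P.mean(0)[:2]
th=np.radians((np.degrees(np.arctan2(x[1],x[0]))+np.degrees(np.arctan2(-y[0],y[1])))/2)
R=np.array([[np.cos(th),-np.sin(th)],[np.sin(th),np.cos(th)]])
# groove centre residual at sampled stations, in mould frame
def w2m(p): return (p-c)@R
for nm,f,ax,rng in(("leg1",lambda u,v:(v-.045,u),0,np.arange(-.12,-.01,.02)),("leg2",lambda u,v:(u,v),1,np.arange(-.035,.036,.014)),("leg3",lambda u,v:(v+.045,u),0,np.arange(.015,.125,.02))):
    out=[]
    for u in rng:
        vs=np.linspace(-.011,.011,45)
        X=np.array([np.r_[R@np.array(f(u,v))+c,.027] for v in vs]);q=proj(W,X).astype(np.float32)
        val=cv2.remap(g.astype(np.float32),q[:,0],q[:,1],cv2.INTER_LINEAR).ravel()
        w=np.clip(np.percentile(val,80)*.75-val,0,None);out.append((w*vs).sum()/max(w.sum(),1e-6))
    print(nm,np.array(out)*1000)
```

```text
[[ 0.6007  0.1837  0.03  ]
 [ 0.6517 -0.0469  0.03  ]
 [ 0.4923 -0.0826  0.03  ]
 [ 0.4418  0.1482  0.03  ]] mould [0.5466 0.0506 0.03  ] 12.615858642677171 12.408853385898333 0.16309648902957485 0.23622372299863884
leg1 [-0.9539 -1.0522 -1.0097 -1.0297 -0.9732 -0.9011]
leg2 [-0.3322 -0.1607 -0.3983 -0.2922 -0.2768 -0.3855]
leg3 [-0.3087 -0.0272  0.032   0.1405  0.346   0.2377]
```

```bash
(python3 -m creep '[{"grip":0.35,"delta_pos":[0.12,0.4,0],"rotation":[0,0,0]},{"grip":0.35,"delta_pos":[0.25,0.8,0.1],"rotation":[0,0,0]},{"grip":0.35,"delta_pos":[0.25,0.8,0.1],"rotation":[0,0,0]}]' 
python3 -m creep '[{"grip":0.35,"delta_pos":[0.12,0.4,0],"rotation":[0,0,0]},{"grip":0.35,"delta_pos":[0.25,0.8,0.1],"rotation":[0,0,0]},{"grip":0.35,"delta_pos":[0.25,0.8,0.1],"rotation":[0,0,0]}]' 
python3 -m creep '[{"grip":0.35,"delta_pos":[0.12,0.4,0],"rotation":[0,0,0]},{"grip":0.35,"delta_pos":[0.25,0.8,0.1],"rotation":[0,0,0]},{"grip":0.35,"delta_pos":[0.25,0.8,0.1],"rotation":[0,0,0]}]' 
python3 -m creep '[{"grip":0.35,"delta_pos":[0.12,0.4,0],"rotation":[0,0,0]},{"grip":0.35,"delta_pos":[0.25,0.8,0.1],"rotation":[0,0,0]},{"grip":0.35,"delta_pos":[0.25,0.8,0.1],"rotation":[0,0,0]},{"grip":0.35,"delta_pos":[0.25,0.8,0.1],"rotation":[0,0,0]},{"grip":0.35,"delta_pos":[0.25,0.8,0.1],"rotation":[0,0,0]}]' 
)|egrep "clock|pos|open|orient"
python3 - <<'E'
from h import *
W=snap("wrist","w3.png");S=snap("scene")
si=cv2.resize(S["color"][100:225,310:450],None,fx=4,fy=4,interpolation=cv2.INTER_CUBIC)
wi=np.hstack([cv2.resize(W["color"],(560,420))[:,:],si[:420,:240]*0])[:, :560]
cv2.imwrite("pics/w3c.png",np.vstack([si[:170],wi])[:,:,::-1])
E
```

```text
clock: 27.15
tool_pos: [0.5928, 0.1316, 0.2895]
orientation: [180.0, -0.1, -179.9]
opening: 0.0568
clock: 27.45
tool_pos: [0.568, 0.2116, 0.2794]
orientation: [180.0, -0.1, -179.9]
opening: 0.0569
clock: 27.75
tool_pos: [0.5432, 0.2914, 0.2692]
orientation: [-180.0, -0.1, -179.9]
opening: 0.0569
clock: 28.25
tool_pos: [0.5202, 0.3681, 0.2609]
orientation: [-180.0, 0.0, 180.0]
opening: 0.0568
```

View pics/w3c.png

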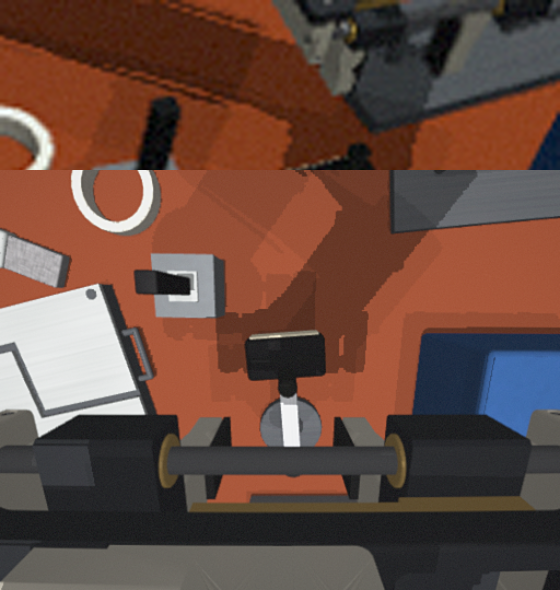

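Run:
```python
from h import *
np.set_printoptions(precision=4,suppress=True)
W=snap("wrist");f=lambda p:(np.array(p,float)-(0,170))*512/560
print("post",plane(W,[f((288,384))],.164),plane(W,[f((287,392))],.14),"cap",plane(W,[f((292,470))],.10))
print("stand",plane(W,[f(p) for p in((152,253),(213,254),(215,317),(153,318))],.06),plane(W,[f((180,286))],.062))
print("head edge",plane(W,[f((248,340)),f((318,333))],.115))
im=W["color"][60:160,100:230];cv2.imwrite("pics/st.png",cv2.resize(im,None,fx=6,fy=6,interpolation=cv2.INTER_CUBIC)[:,:,::-1])
```

```text
post [[0.5131 0.3736 0.164 ]] [[0.5271 0.3733 0.14  ]] cap [[0.6287 0.3797 0.1   ]]
stand [[0.4026 0.2361 0.06  ]
 [0.404  0.2987 0.06  ]
 [0.4673 0.2971 0.06  ]
 [0.468  0.23   0.06  ]] [[0.4353 0.2628 0.062 ]]
head edge [[0.4849 0.3379 0.115 ]
 [0.4786 0.4019 0.115 ]]
```

View pics/st.png

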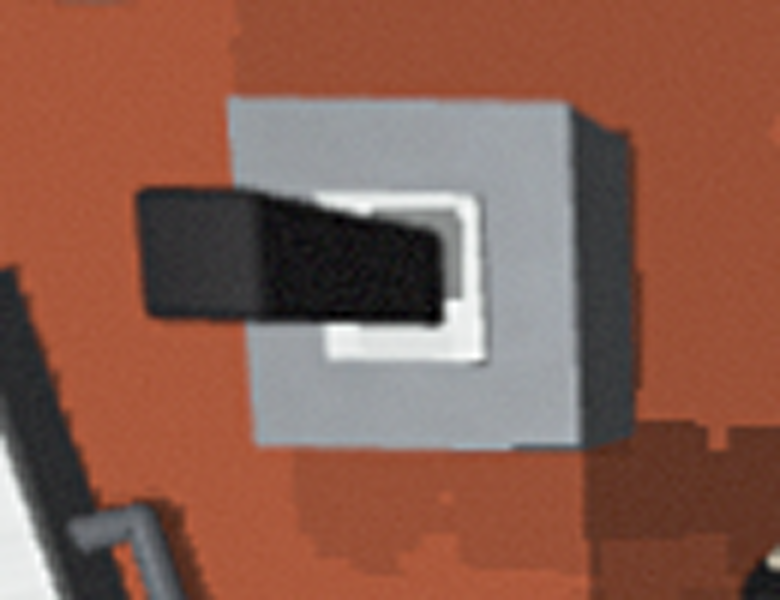

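```bash
(python3 -m creep '[{"grip":0.35,"delta_pos":[0.03,0.03,0.4],"rotation":[0,0,0]},{"grip":0.35,"delta_pos":[0.03,0.03,0.7],"rotation":[0,0,0]},{"grip":0.35,"delta_pos":[0.03,0.03,0.9],"rotation":[0,0,0]},{"grip":0.35,"delta_pos":[0.03,0.03,0.9],"rotation":[0,0,0]}]'
python3 -m creep '[{"grip":0.35,"delta_pos":[0,0,0.1],"rotation":[0,0,0]},{"grip":0.35,"delta_pos":[0,0,0.2],"rotation":[0,0,0]},{"grip":0.35,"delta_pos":[0,0,0.2],"rotation":[0,0,0]}]' 
python3 -m creep '[{"grip":0.6,"delta_pos":[0,0,0],"rotation":[0,0,0]},{"grip":0.7,"delta_pos":[0,0,0],"rotation":[0,0,0]},{"grip":0.8,"delta_pos":[0,0,0],"rotation":[0,0,0]},{"grip":1,"delta_pos":[0,0,0],"rotation":[0,0,0]},{"grip":1,"delta_pos":[0,0,0],"rotation":[0,0,0]}]')|egrep "clock|pos|open|force"
```

```text
clock: 28.8
tool_pos: [0.5158, 0.3704, 0.1677]
force: [0.0, 0.4, 0.3]
opening: 0.0573
gripper_force: 0.0
clock: 29.1
tool_pos: [0.5165, 0.372, 0.1498]
force: [-0.2, -0.3, -0.7]
opening: 0.0569
gripper_force: 0.0
clock: 29.6
tool_pos: [0.5167, 0.3725, 0.1508]
force: [0.4, -0.2, -0.2]
opening: 0.0227
gripper_force: 0.0
```

```bash
(python3 -m creep '[{"grip":1,"delta_pos":[0,0,0],"rotation":[0,0,0]},{"grip":1,"delta_pos":[0,0,0],"rotation":[0,0,0]},{"grip":1,"delta_pos":[0,0,0],"rotation":[0,0,0]}]'
python3 -m creep '[{"grip":1,"delta_pos":[-0.0074,-0.0487,0],"rotation":[0,0,-0.0313]},{"grip":1,"delta_pos":[-0.0171,-0.0969,0],"rotation":[0,0,-0.0627]},{"grip":1,"delta_pos":[-0.0292,-0.1446,0],"rotation":[0,0,-0.094]},{"grip":1,"delta_pos":[-0.0436,-0.1916,0],"rotation":[0,0,-0.1253]},{"grip":1,"delta_pos":[-0.0603,-0.2379,0],"rotation":[0,0,-0.1567]}]' )|egrep "clock|pos|open|force|orient"
```

```text
clock: 29.9
tool_pos: [0.5167, 0.3724, 0.1507]
orientation: [180.0, 0.0, -180.0]
force: [-0.9, 1.3, 1.1]
opening: 0.0151
gripper_force: 30.0
clock: 30.4
tool_pos: [0.5216, 0.3483, 0.1506]
orientation: [-180.0, -0.1, -165.8]
force: [-7.5, 0.0, 4.8]
opening: 0.0153
gripper_force: 30.0
```

```bash
(
python3 -m creep '[{"grip":1,"delta_pos":[-0.0074,-0.0487,0],"rotation":[0,0,-0.0313]},{"grip":1,"delta_pos":[-0.0171,-0.0969,0],"rotation":[0,0,-0.0627]},{"grip":1,"delta_pos":[-0.0292,-0.1446,0],"rotation":[0,0,-0.094]},{"grip":1,"delta_pos":[-0.0436,-0.1916,0],"rotation":[0,0,-0.1253]},{"grip":1,"delta_pos":[-0.0603,-0.2379,0],"rotation":[0,0,-0.1567]}]' 
python3 -m creep '[{"grip":1,"delta_pos":[-0.0074,-0.0487,0],"rotation":[0,0,-0.0313]},{"grip":1,"delta_pos":[-0.0171,-0.0969,0],"rotation":[0,0,-0.0627]},{"grip":1,"delta_pos":[-0.0292,-0.1446,0],"rotation":[0,0,-0.094]},{"grip":1,"delta_pos":[-0.0436,-0.1916,0],"rotation":[0,0,-0.1253]},{"grip":1,"delta_pos":[-0.0603,-0.2379,0],"rotation":[0,0,-0.1567]}]' )|egrep "clock|pos|open|force|orient"
```

```text
clock: 30.9
tool_pos: [0.5324, 0.3256, 0.1507]
orientation: [-180.0, -0.2, -151.7]
force: [-9.7, -2.7, 9.1]
opening: 0.0154
gripper_force: 30.0
clock: 31.4
tool_pos: [0.5485, 0.3063, 0.1506]
orientation: [180.0, -0.4, -137.6]
force: [-11.0, -6.7, 10.7]
opening: 0.0155
gripper_force: 30.0
```

Forces are mild; finish the arc, release and retreat upward, then check.

```bash
(
python3 -m creep '[{"grip":1,"delta_pos":[-0.0074,-0.0487,0],"rotation":[0,0,-0.0313]},{"grip":1,"delta_pos":[-0.0171,-0.0969,0],"rotation":[0,0,-0.0627]},{"grip":1,"delta_pos":[-0.0292,-0.1446,0],"rotation":[0,0,-0.094]},{"grip":1,"delta_pos":[-0.0436,-0.1916,0],"rotation":[0,0,-0.1253]},{"grip":1,"delta_pos":[-0.0603,-0.2379,0],"rotation":[0,0,-0.1567]}]' 
python3 -m creep '[{"grip":1,"delta_pos":[-0.0074,-0.0487,0],"rotation":[0,0,-0.0313]},{"grip":1,"delta_pos":[-0.0171,-0.0969,0],"rotation":[0,0,-0.0627]},{"grip":1,"delta_pos":[-0.0292,-0.1446,0],"rotation":[0,0,-0.094]},{"grip":1,"delta_pos":[-0.0436,-0.1916,0],"rotation":[0,0,-0.1253]},{"grip":1,"delta_pos":[-0.0603,-0.2379,0],"rotation":[0,0,-0.1567]}]'
python3 -m creep '[{"grip":0.8,"delta_pos":[0,0,0],"rotation":[0,0,0]},{"grip":0.6,"delta_pos":[0,0,0],"rotation":[0,0,0]},{"grip":0.6,"delta_pos":[0,0,0],"rotation":[0,0,0]},{"grip":0.6,"delta_pos":[0,0,0],"rotation":[0,0,0]}]'
python3 -m creep '[{"grip":0.6,"delta_pos":[0,0,-0.2],"rotation":[0,0,0]},{"grip":0.6,"delta_pos":[0,0,-0.6],"rotation":[0,0,0]},{"grip":0.6,"delta_pos":[0,0,-1],"rotation":[0,0,0]},{"grip":0.6,"delta_pos":[0,0,-1],"rotation":[0,0,0]}]'
python3 -m creep '[{"grip":0.6,"delta_pos":[0,0,0],"rotation":[0,0,0.09]},{"grip":0.6,"delta_pos":[0,0,0],"rotation":[0,0,0.18]},{"grip":0.6,"delta_pos":[0,0,0],"rotation":[0,0,0.27]},{"grip":0.6,"delta_pos":[0,0,0],"rotation":[0,0,0.36]},{"grip":0.6,"delta_pos":[0,0,0],"rotation":[0,0,0.45]}]'
python3 -m creep '[{"grip":0.6,"delta_pos":[0,0,0],"rotation":[0,0,0.09]},{"grip":0.6,"delta_pos":[0,0,0],"rotation":[0,0,0.18]},{"grip":0.6,"delta_pos":[0,0,0],"rotation":[0,0,0.27]},{"grip":0.6,"delta_pos":[0,0,0],"rotation":[0,0,0.3335]},{"grip":0.6,"delta_pos":[0,0,0],"rotation":[0,0,0.3335]}]'
)|egrep "clock|pos|open|force|orient"
python3 - <<'E'
from h import *
W=snap("wrist");T=snap("top")
a=cv2.resize(W["color"],(640,480))[:400];b=cv2.resize(T["color"][130:260,70:310],(640,347))[:190]
cv2.imwrite("pics/w4.png",np.vstack([a,b])[:,:,::-1])
E
```

```text
clock: 31.9
tool_pos: [0.5689, 0.2917, 0.1506]
orientation: [179.9, -0.5, -123.5]
force: [-10.2, -11.1, 11.2]
opening: 0.0156
gripper_force: 30.0
clock: 32.4
tool_pos: [0.5923, 0.2825, 0.1506]
orientation: [179.8, -0.5, -109.4]
force: [-9.0, -13.7, 10.3]
opening: 0.0151
gripper_force: 30.0
clock: 32.8
tool_pos: [0.5946, 0.2877, 0.1505]
orientation: [-180.0, 0.0, -109.5]
force: [0.0, 0.2, -0.5]
opening: 0.0334
gripper_force: 0.0
clock: 33.2
tool_pos: [0.5971, 0.2889, 0.2574]
orientation: [-179.6, 0.5, -109.4]
force: [0.9, 0.0, 0.8]
opening: 0.0351
gripper_force: 0.0
clock: 33.7
tool_pos: [0.5945, 0.2876, 0.2504]
orientation: [180.0, 0.0, -150.3]
force: [0.3, 0.5, 0.3]
opening: 0.0354
gripper_force: 0.0
clock: 34.2
tool_pos: [0.5945, 0.2876, 0.2504]
orientation: [180.0, 0.0, 179.9]
force: [0.0, -0.1, 0.2]
opening: 0.0347
gripper_force: 0.0
```

View pics/w4.png

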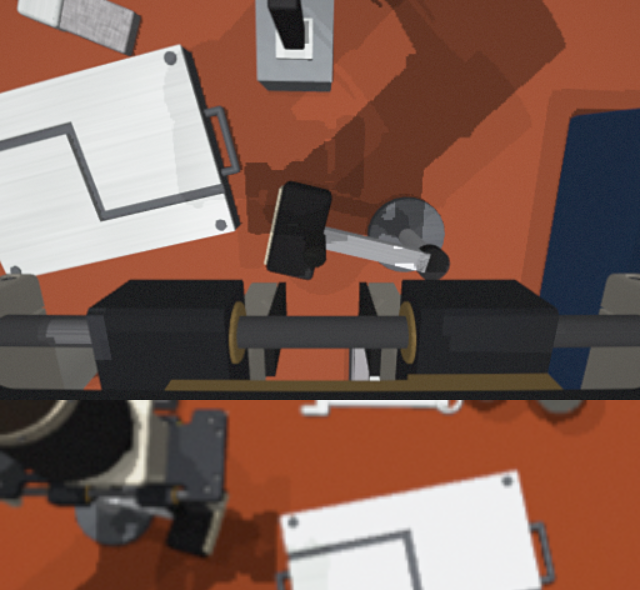

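Run:
```python
from h import *
np.set_printoptions(precision=4,suppress=True)
W=snap("wrist");f=lambda p:np.array(p,float)/1.25
c=plane(W,[f((434,262))],.105)[0];e=plane(W,[f((288,182)),f((273,268))],.115);b=plane(W,[f((407,232))],.015)[0]
print("cap",c,"edge",e,"base",b)
m=e.mean(0);n=np.array([e[1]-e[0]])[0];
for nm,p in(("cap",c),("base",b),("tri",np.array([.6172,.3808,0]))):
    d=m-p;a=np.degrees(np.arctan2(d[1],d[0]));t=np.array([.5457,.0504])-p[:2];print(nm,a,np.degrees(np.arctan2(t[1],t[0])))
print("edge normal",np.degrees(np.arctan2(-n[0],n[1]))-90,np.degrees(np.arctan2(n[1],n[0])))
```

```text
cap [0.6159 0.3829 0.105 ] edge [[0.5483 0.2619 0.115 ]
 [0.618  0.248  0.115 ]] base [0.6117 0.3807 0.015 ]
cap -104.3548190516575 -101.9271960069698
base -102.75861483975659 -101.29404015754224
tri -105.12288000578005 -102.21076663712861
edge normal -191.28320338631443 -11.283203386314433
```

```bash
(
python3 -m creep '[{"grip":0.55,"delta_pos":[0.4,-0.1,0],"rotation":[0,0,0]},{"grip":0.55,"delta_pos":[0.8,-0.21,0],"rotation":[0,0,0]},{"grip":0.55,"delta_pos":[0.8,-0.21,0],"rotation":[0,0,0]},{"grip":0.55,"delta_pos":[0.8,-0.21,0],"rotation":[0,0,0]}]' )|egrep "clock|pos"
python3 - <<'E'
from h import *
W=snap("wrist");print(ctrl.get_obs()["tool_pos"])
p=proj(W,[[.434,.2665,.1]])[0];x,y=np.maximum(p.astype(int)-(60,50),0);print(x,y)
cv2.imwrite("pics/w5.png",cv2.resize(W["color"][y:y+100,x:x+120],None,fx=6,fy=6,interpolation=cv2.INTER_CUBIC)[:,:,::-1])
E
```

```text
clock: 34.75
tool_pos: [0.5141, 0.2663, 0.2515]
[0.51477851 0.2665442  0.25125362]
197 58
```

View pics/w5.png

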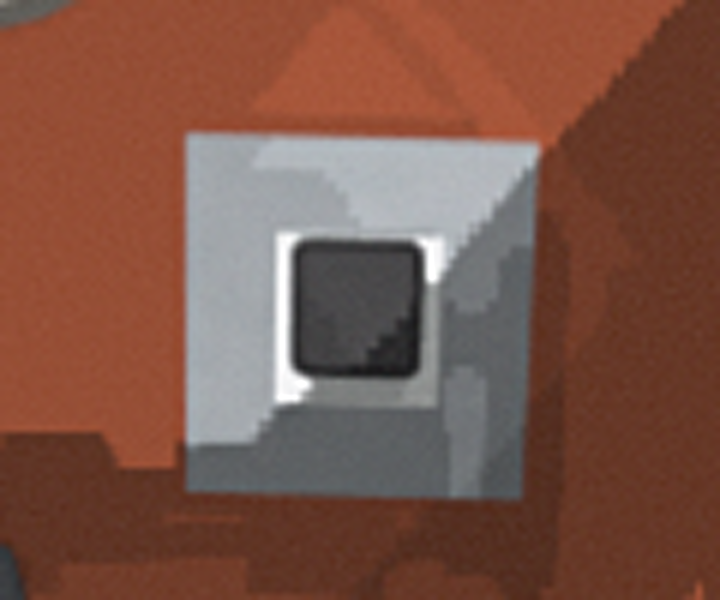

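Run:
```python
from h import *
np.set_printoptions(precision=4,suppress=True)
W=snap("wrist");f=lambda p:(np.array(p,float)+.5)/6-.5+(197,58)
print("stand",plane(W,[f(p) for p in((187,133),(538,142),(524,498),(186,492))],.06).mean(0))
print("guard",plane(W,[f(p) for p in((275,231),(447,235),(437,408),(275,403))],.064).mean(0),"handle top",plane(W,[f(p) for p in((295,240),(422,240),(420,376),(295,376))],.154))
print(ctrl.get_obs()["tool_pos"])
```

```text
stand [0.4359 0.2659 0.06  ]
guard [0.4359 0.2658 0.064 ] handle top [[0.4275 0.2577 0.154 ]
 [0.4274 0.2744 0.154 ]
 [0.4447 0.2743 0.154 ]
 [0.4448 0.2576 0.154 ]]
[0.5151 0.2666 0.2509]
```

```bash
(
python3 -m creep '[{"grip":0.55,"delta_pos":[0.4,0,0],"rotation":[0,0,0]},{"grip":0.55,"delta_pos":[0.79,-0.01,0],"rotation":[0,0,0]},{"grip":0.55,"delta_pos":[0.79,-0.01,0],"rotation":[0,0,0]},{"grip":0.55,"delta_pos":[0.79,-0.01,0],"rotation":[0,0,0]},{"grip":0.55,"delta_pos":[0.79,-0.01,0],"rotation":[0,0,0]}]'
python3 -m creep '[{"grip":0.55,"delta_pos":[0,0,0.3],"rotation":[0,0,0]},{"grip":0.55,"delta_pos":[0,0,0.6],"rotation":[0,0,0]},{"grip":0.55,"delta_pos":[0,0,0.9],"rotation":[0,0,0]},{"grip":0.55,"delta_pos":[0,0,0.9],"rotation":[0,0,0]}]'
python3 -m creep '[{"grip":0.55,"delta_pos":[0,0,0.2],"rotation":[0,0,0]},{"grip":0.55,"delta_pos":[0,0,0.45],"rotation":[0,0,0]},{"grip":0.55,"delta_pos":[0,0,0.45],"rotation":[0,0,0]},{"grip":0.55,"delta_pos":[0,0,0.45],"rotation":[0,0,0]},{"grip":0.55,"delta_pos":[0,0,0.45],"rotation":[0,0,0]}]'
)|egrep "clock|pos|force|orien"
python3 - <<'E'
from h import *
np.set_printoptions(precision=4,suppress=True)
T=snap("top");S=snap("scene")
b=cv2.resize(T["color"][130:250,60:300],(640,320));a=cv2.resize(S["color"][100:220,230:440],(490,280))
a=np.hstack([a,np.zeros((280,150,3),np.uint8)]);cv2.imwrite("pics/l.png",np.vstack([b,a])[:,:,::-1])
E
```

```text
clock: 35.35
tool_pos: [0.4365, 0.2657, 0.2506]
orientation: [180.0, 0.0, -180.0]
force: [0.4, -0.7, -1.1]
gripper_force: 0.0
clock: 35.75
tool_pos: [0.4347, 0.2634, 0.1566]
orientation: [-179.7, -0.3, 179.9]
force: [0.0, -0.1, 0.5]
gripper_force: 0.0
clock: 36.25
tool_pos: [0.4366, 0.266, 0.1172]
orientation: [179.9, 0.1, -180.0]
force: [0.2, 0.0, 0.1]
gripper_force: 0.0
```

View pics/l.png

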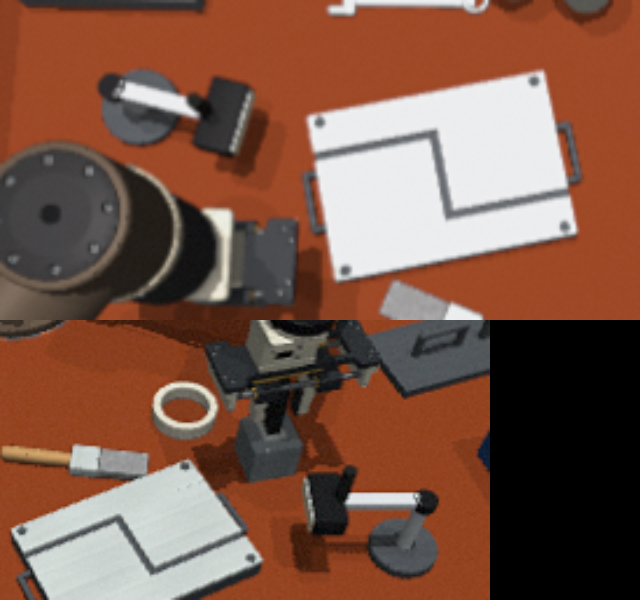

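```bash
python3 - <<'E'
from h import *
np.set_printoptions(precision=4,suppress=True)
T=snap("top");S=snap("scene")
t=lambda p:np.array(p)/2.6667+(60-.3,130-.3)
s=lambda p:(np.array(p)-(0,320))/2.3333+(230-.3,100-.3)
c,e1=tri(T,t((110,86)),S,s((426,502)));p,e2=tri(T,t((197,101)),S,s((348,471)))
print(c,e1,p,e2)
for q in(c,np.array([.6172,.3808,0])):
    d=p-q;k=np.array([.5457,.0504])-q[:2];print(np.degrees(np.arctan2(d[1],d[0])),np.degrees(np.arctan2(k[1],k[0])))
E
(python3 -m creep '[{"grip":0.8,"delta_pos":[0,0,0],"rotation":[0,0,0]},{"grip":1,"delta_pos":[0,0,0],"rotation":[0,0,0]},{"grip":1,"delta_pos":[0,0,0],"rotation":[0,0,0]},{"grip":1,"delta_pos":[0,0,0],"rotation":[0,0,0]},{"grip":1,"delta_pos":[0,0,0],"rotation":[0,0,0]}]'
python3 -m creep '[{"grip":1,"delta_pos":[0,0,0],"rotation":[0,0,0]},{"grip":1,"delta_pos":[0,0,0],"rotation":[0,0,0]},{"grip":1,"delta_pos":[0,0,0],"rotation":[0,0,0]}]')
```

```text
[0.617  0.3842 0.1014] 0.002106455101191591 [0.5916 0.2815 0.1589] 0.0008730390824740445
-103.8858846674215 -102.05470574511274
-104.45916626643212 -102.21076663712861
clock: 36.95
tool_pos: [0.4356, 0.2652, 0.1156]
orientation: [-180.0, 0.0, -180.0]
force: [-0.3, 0.1, 1.1]
opening: 0.0174
gripper_force: 30.0
clock: 37.25
tool_pos: [0.4356, 0.2652, 0.1156]
orientation: [-180.0, -0.0, -180.0]
force: [-0.9, -0.6, 1.2]
opening: 0.0182
gripper_force: 30.0
```

```bash
(
python3 -m creep '[{"grip":1,"delta_pos":[0,0,-0.2],"rotation":[0,0,0]},{"grip":1,"delta_pos":[0,0,-0.45],"rotation":[0,0,0]},{"grip":1,"delta_pos":[0,0,-0.7],"rotation":[0,0,0]},{"grip":1,"delta_pos":[0,0,-1],"rotation":[0,0,0]},{"grip":1,"delta_pos":[0,0,-1],"rotation":[0,0,0]}]'
python3 -m creep '[{"grip":1,"delta_pos":[-0.08,-0.28,0],"rotation":[0,0,0]},{"grip":1,"delta_pos":[-0.16,-0.56,0],"rotation":[0,0,0]},{"grip":1,"delta_pos":[-0.229,-0.85,0],"rotation":[0,0,0]},{"grip":1,"delta_pos":[-0.229,-0.85,0],"rotation":[0,0,0]}]'
python3 -m creep '[{"grip":1,"delta_pos":[-0.08,-0.28,0],"rotation":[0,0,0]},{"grip":1,"delta_pos":[-0.16,-0.56,0],"rotation":[0,0,0]},{"grip":1,"delta_pos":[-0.229,-0.85,0],"rotation":[0,0,0]}]'
python3 -m creep '[{"grip":1,"delta_pos":[-0.08,-0.28,0],"rotation":[0,0,0]},{"grip":1,"delta_pos":[-0.16,-0.56,0],"rotation":[0,0,0]},{"grip":1,"delta_pos":[-0.229,-0.85,0],"rotation":[0,0,0]}]'
python3 -m creep '[{"grip":1,"delta_pos":[-0.08,-0.28,0],"rotation":[0,0,-0.05]},{"grip":1,"delta_pos":[-0.16,-0.56,0],"rotation":[0,0,-0.1]},{"grip":1,"delta_pos":[-0.229,-0.85,0],"rotation":[0,0,-0.1389]},{"grip":1,"delta_pos":[-0.229,-0.85,0],"rotation":[0,0,-0.1389]},{"grip":1,"delta_pos":[-0.229,-0.85,0],"rotation":[0,0,-0.1389]}]'
)|egrep "clock|pos|open|orien"
python3 - <<'E'
from h import *
np.set_printoptions(precision=4,suppress=True)
o=ctrl.get_obs();print(o["tool_pos"],o["orientation"])
S=snap("scene");T=snap("top");W=snap("wrist")
X=o["tool_pos"]-(0,0,.1116);p=proj(S,[X,X+(0,0,.058),X+(0,0,.15)]);print(p)
x,y=(p[0]-(45,45)).astype(int)
a=cv2.resize(S["color"][y:y+75,x:x+90],None,fx=5,fy=5,interpolation=cv2.INTER_CUBIC)
b=W["color"][60:300,100:440];b=cv2.resize(b,(340,375))
cv2.imwrite("pics/s1.png",np.hstack([a,b])[:,:,::-1]);print(x,y)
E
```

```text
clock: 37.75
tool_pos: [0.4371, 0.2666, 0.2194]
orientation: [179.7, 0.3, -180.0]
opening: 0.0178
clock: 38.15
tool_pos: [0.4582, 0.1776, 0.2147]
orientation: [-179.9, -0.1, 179.9]
opening: 0.018
clock: 38.45
tool_pos: [0.4814, 0.0946, 0.2149]
orientation: [-180.0, -0.0, -180.0]
opening: 0.0178
clock: 38.75
tool_pos: [0.5044, 0.0095, 0.2149]
orientation: [180.0, -0.0, -180.0]
opening: 0.0181
clock: 39.25
tool_pos: [0.527, -0.0751, 0.2147]
orientation: [180.0, -0.1, -167.6]
opening: 0.018
[ 0.527  -0.0751  0.2147] [ 179.9818   -0.0701 -167.6233]
[[242.9212 183.5356]
 [242.1009 170.4843]
 [240.6386 147.2638]]
197 138
```

View pics/s1.png

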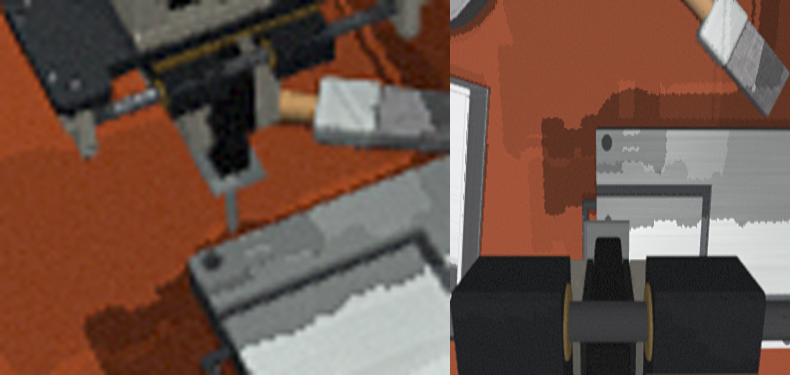

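```bash
(
python3 -m creep '[{"grip":1,"delta_pos":[0,0,0.2],"rotation":[0,0,0]},{"grip":1,"delta_pos":[0,0,0.4],"rotation":[0,0,0]},{"grip":1,"delta_pos":[0,0,0.55],"rotation":[0,0,0]},{"grip":1,"delta_pos":[0,0,0.65],"rotation":[0,0,0]},{"grip":1,"delta_pos":[0,0,0.7],"rotation":[0,0,0]}]'
python3 -m creep '[{"grip":1,"delta_pos":[0,0,0.01],"rotation":[0,0,0]},{"grip":1,"delta_pos":[0,0,0.02],"rotation":[0,0,0]},{"grip":1,"delta_pos":[0,0,0.03],"rotation":[0,0,0]},{"grip":1,"delta_pos":[0,0,0.03],"rotation":[0,0,0]},{"grip":1,"delta_pos":[0,0,0.03],"rotation":[0,0,0]}]'
python3 -m creep '[{"grip":1,"delta_pos":[0,0,0.01],"rotation":[0,0,0]},{"grip":1,"delta_pos":[0,0,0.02],"rotation":[0,0,0]},{"grip":1,"delta_pos":[0,0,0.02],"rotation":[0,0,0]},{"grip":1,"delta_pos":[0,0,0.02],"rotation":[0,0,0]}]'
)|egrep "clock|pos|force"; python3 -c "
from plant import ctrl;o=ctrl.get_obs();print(o['tool_pos'],o['force'])"
```

```text
clock: 39.9
tool_pos: [0.5269, -0.0742, 0.1448]
force: [-0.3, -0.1, -0.9]
gripper_force: 30.0
clock: 40.4
tool_pos: [0.5274, -0.0748, 0.1429]
force: [0.1, 0.2, -1.6]
gripper_force: 30.0
clock: 40.8
tool_pos: [0.5272, -0.0748, 0.1405]
force: [-0.9, 0.2, -1.8]
gripper_force: 30.0
[ 0.5271959  -0.07479865  0.14050724] [-0.86490234  0.1717523  -1.76716868]
```

```bash
(
python3 -m creep '[{"grip":1,"delta_pos":[0,0,0.01],"rotation":[0,0,0]},{"grip":1,"delta_pos":[0,0,0.02],"rotation":[0,0,0]},{"grip":1,"delta_pos":[0,0,0.02],"rotation":[0,0,0]},{"grip":1,"delta_pos":[0,0,0.02],"rotation":[0,0,0]}]'
python3 -m creep '[{"grip":1,"delta_pos":[0,0,0.01],"rotation":[0,0,0]},{"grip":1,"delta_pos":[0,0,0.01],"rotation":[0,0,0]},{"grip":1,"delta_pos":[0,0,0.01],"rotation":[0,0,0]}]'
python3 -m creep '[{"grip":1,"delta_pos":[0,0,0.01],"rotation":[0,0,0]},{"grip":1,"delta_pos":[0,0,0.01],"rotation":[0,0,0]},{"grip":1,"delta_pos":[0,0,0.01],"rotation":[0,0,0]}]'
)|egrep "clock|pos|force"
```

```text
clock: 41.2
tool_pos: [0.5272, -0.0748, 0.1385]
force: [-0.4, 0.6, -0.9]
gripper_force: 30.0
clock: 41.5
tool_pos: [0.5272, -0.0748, 0.1375]
force: [-0.6, 0.9, -0.4]
gripper_force: 30.0
clock: 41.8
tool_pos: [0.5272, -0.0748, 0.1365]
force: [-0.4, 0.2, -0.7]
gripper_force: 30.0
```

```bash
(
python3 -m creep '[{"grip":1,"delta_pos":[0,0,0.005],"rotation":[0,0,0]},{"grip":1,"delta_pos":[0,0,0.01],"rotation":[0,0,0]},{"grip":1,"delta_pos":[0,0,0.01],"rotation":[0,0,0]}]'
python3 -m creep '[{"grip":1,"delta_pos":[0,0,0.005],"rotation":[0,0,0]},{"grip":1,"delta_pos":[0,0,0.005],"rotation":[0,0,0]},{"grip":1,"delta_pos":[0,0,0.005],"rotation":[0,0,0]}]'
)|egrep "clock|pos|force"
```

```text
clock: 42.1
tool_pos: [0.5273, -0.0748, 0.1356]
force: [-0.1, -0.1, 0.1]
gripper_force: 30.0
clock: 42.4
tool_pos: [0.5273, -0.0748, 0.1353]
force: [-0.9, 0.2, 3.1]
gripper_force: 30.0
```

```bash
(
python3 -m creep '[{"grip":1,"delta_pos":[0,0,-0.012],"rotation":[0,0,0]},{"grip":1,"delta_pos":[0,0,-0.012],"rotation":[0,0,0]}]'
python3 -m creep '[{"grip":1,"delta_pos":[0,0.03,0],"rotation":[0,0,0]},{"grip":1,"delta_pos":[0,0.06,0],"rotation":[0,0,0]},{"grip":1,"delta_pos":[0,0.09,0],"rotation":[0,0,0]},{"grip":1,"delta_pos":[0,0.12,0],"rotation":[0,0,0]},{"grip":1,"delta_pos":[0,0.15,0],"rotation":[0,0,0]}]'
python3 -m creep '[{"grip":1,"delta_pos":[0,0.03,0],"rotation":[0,0,0]},{"grip":1,"delta_pos":[0,0.06,0],"rotation":[0,0,0]},{"grip":1,"delta_pos":[0,0.09,0],"rotation":[0,0,0]},{"grip":1,"delta_pos":[0,0.12,0],"rotation":[0,0,0]},{"grip":1,"delta_pos":[0,0.15,0],"rotation":[0,0,0]}]'
python3 -m creep '[{"grip":1,"delta_pos":[0,0.03,0],"rotation":[0,0,0]},{"grip":1,"delta_pos":[0,0.06,0],"rotation":[0,0,0]},{"grip":1,"delta_pos":[0,0.09,0],"rotation":[0,0,0]},{"grip":1,"delta_pos":[0,0.12,0],"rotation":[0,0,0]},{"grip":1,"delta_pos":[0,0.15,0],"rotation":[0,0,0]}]'
)|egrep "clock|pos|force:|orient"
```

```text
clock: 42.6
tool_pos: [0.5271, -0.0748, 0.1362]
orientation: [180.0, -0.0, -167.5]
force: [0.3, 0.7, -1.1]
gripper_force: 30.0
clock: 43.1
tool_pos: [0.5239, -0.0598, 0.1362]
orientation: [180.0, -0.0, -167.5]
force: [-0.3, -0.2, -1.2]
gripper_force: 30.0
clock: 43.6
tool_pos: [0.5207, -0.0453, 0.1363]
orientation: [-180.0, 0.0, -167.5]
force: [0.4, -0.1, -0.1]
gripper_force: 30.0
clock: 44.1
tool_pos: [0.5174, -0.0306, 0.1362]
orientation: [180.0, -0.0, -167.5]
force: [0.6, 0.2, -1.1]
gripper_force: 30.0
```

```bash
(
python3 -m creep '[{"grip":1,"delta_pos":[0,0.03,0],"rotation":[0,0,0]},{"grip":1,"delta_pos":[0,0.06,0],"rotation":[0,0,0]},{"grip":1,"delta_pos":[0,0.09,0],"rotation":[0,0,0]},{"grip":1,"delta_pos":[0,0.12,0],"rotation":[0,0,0]},{"grip":1,"delta_pos":[0,0.15,0],"rotation":[0,0,0]}]'
python3 -m creep '[{"grip":1,"delta_pos":[0,0.03,0],"rotation":[0,0,0]},{"grip":1,"delta_pos":[0,0.06,0],"rotation":[0,0,0]},{"grip":1,"delta_pos":[0,0.09,0],"rotation":[0,0,0]},{"grip":1,"delta_pos":[0,0.12,0],"rotation":[0,0,0]},{"grip":1,"delta_pos":[0,0.15,0],"rotation":[0,0,0]}]'
python3 -m creep '[{"grip":1,"delta_pos":[0,0.03,0],"rotation":[0,0,0]},{"grip":1,"delta_pos":[0,0.06,0],"rotation":[0,0,0]},{"grip":1,"delta_pos":[0,0.09,0],"rotation":[0,0,0]},{"grip":1,"delta_pos":[0,0.12,0],"rotation":[0,0,0]},{"grip":1,"delta_pos":[0,0.15,0],"rotation":[0,0,0]}]'
python3 -m creep '[{"grip":1,"delta_pos":[0,0.03,0],"rotation":[0,0,0]},{"grip":1,"delta_pos":[0,0.06,0],"rotation":[0,0,0]},{"grip":1,"delta_pos":[0,0.09,0],"rotation":[0,0,0]},{"grip":1,"delta_pos":[0,0.12,0],"rotation":[0,0,0]},{"grip":1,"delta_pos":[0,0.15,0],"rotation":[0,0,0]}]'
python3 -m creep '[{"grip":1,"delta_pos":[0,0.03,0],"rotation":[0,0,0]},{"grip":1,"delta_pos":[0,0.06,0],"rotation":[0,0,0]},{"grip":1,"delta_pos":[0,0.09,0],"rotation":[0,0,0]},{"grip":1,"delta_pos":[0,0.125,0],"rotation":[0,0,0]},{"grip":1,"delta_pos":[0,0.125,0],"rotation":[0,0,0]}]'
)|egrep "clock|pos|force:"|grep -v grip
python3 - <<'E'
from plant import ctrl;import numpy as np
p=ctrl.get_obs()['tool_pos'][:2]-(.5457,.0504);a=np.radians(12.5);print(p@np.array([[np.cos(a),-np.sin(a)],[np.sin(a),np.cos(a)]]))
E
```

```text
clock: 44.6
tool_pos: [0.5142, -0.016, 0.1363]
force: [0.3, -0.2, -1.1]
clock: 45.1
tool_pos: [0.5109, -0.0013, 0.1363]
force: [0.8, 0.3, -1.0]
clock: 45.6
tool_pos: [0.5077, 0.0133, 0.1363]
force: [0.4, -0.5, -1.8]
clock: 46.1
tool_pos: [0.5044, 0.028, 0.1363]
force: [0.5, -0.8, -0.5]
clock: 46.6
tool_pos: [0.5017, 0.0403, 0.1363]
force: [-0.1, -0.2, -0.8]
[-0.04510994 -0.00035744]
```

Leg 2 (mould +x = tool −x), 90 mm.

```bash
(
python3 -m creep '[{"grip":1,"delta_pos":[-0.03,0,0],"rotation":[0,0,0]},{"grip":1,"delta_pos":[-0.06,0,0],"rotation":[0,0,0]},{"grip":1,"delta_pos":[-0.09,0,0],"rotation":[0,0,0]},{"grip":1,"delta_pos":[-0.12,0,0],"rotation":[0,0,0]},{"grip":1,"delta_pos":[-0.15,0,0],"rotation":[0,0,0]}]'
python3 -m creep '[{"grip":1,"delta_pos":[-0.03,0,0],"rotation":[0,0,0]},{"grip":1,"delta_pos":[-0.06,0,0],"rotation":[0,0,0]},{"grip":1,"delta_pos":[-0.09,0,0],"rotation":[0,0,0]},{"grip":1,"delta_pos":[-0.12,0,0],"rotation":[0,0,0]},{"grip":1,"delta_pos":[-0.15,0,0],"rotation":[0,0,0]}]'
python3 -m creep '[{"grip":1,"delta_pos":[-0.03,0,0],"rotation":[0,0,0]},{"grip":1,"delta_pos":[-0.06,0,0],"rotation":[0,0,0]},{"grip":1,"delta_pos":[-0.09,0,0],"rotation":[0,0,0]},{"grip":1,"delta_pos":[-0.12,0,0],"rotation":[0,0,0]},{"grip":1,"delta_pos":[-0.15,0,0],"rotation":[0,0,0]}]'
python3 -m creep '[{"grip":1,"delta_pos":[-0.03,0,0],"rotation":[0,0,0]},{"grip":1,"delta_pos":[-0.06,0,0],"rotation":[0,0,0]},{"grip":1,"delta_pos":[-0.09,0,0],"rotation":[0,0,0]},{"grip":1,"delta_pos":[-0.12,0,0],"rotation":[0,0,0]},{"grip":1,"delta_pos":[-0.15,0,0],"rotation":[0,0,0]}]'
python3 -m creep '[{"grip":1,"delta_pos":[-0.03,0,0],"rotation":[0,0,0]},{"grip":1,"delta_pos":[-0.06,0,0],"rotation":[0,0,0]},{"grip":1,"delta_pos":[-0.09,0,0],"rotation":[0,0,0]},{"grip":1,"delta_pos":[-0.12,0,0],"rotation":[0,0,0]},{"grip":1,"delta_pos":[-0.15,0,0],"rotation":[0,0,0]}]'
python3 -m creep '[{"grip":1,"delta_pos":[-0.03,0,0],"rotation":[0,0,0]},{"grip":1,"delta_pos":[-0.06,0,0],"rotation":[0,0,0]},{"grip":1,"delta_pos":[-0.09,0,0],"rotation":[0,0,0]},{"grip":1,"delta_pos":[-0.12,0,0],"rotation":[0,0,0]},{"grip":1,"delta_pos":[-0.15,0,0],"rotation":[0,0,0]}]'
python3 -m creep '[{"grip":1,"delta_pos":[0,0,0],"rotation":[0,0,0]},{"grip":1,"delta_pos":[0,0,0],"rotation":[0,0,0]}]'
)|egrep "clock|pos|force:"|grep -v grip
python3 - <<'E'
from plant import ctrl;import numpy as np
p=ctrl.get_obs()['tool_pos'][:2]-(.5457,.0504);a=np.radians(12.5);print(p@np.array([[np.cos(a),-np.sin(a)],[np.sin(a),np.cos(a)]]))
E
```

```text
clock: 47.1
tool_pos: [0.5167, 0.0432, 0.1362]
force: [0.1, -0.2, -0.4]
clock: 47.6
tool_pos: [0.5313, 0.0465, 0.1362]
force: [-0.5, 0.0, -0.6]
clock: 48.1
tool_pos: [0.546, 0.0497, 0.1363]
force: [0.0, 0.2, -1.7]
clock: 48.6
tool_pos: [0.5606, 0.053, 0.1362]
force: [0.0, 0.1, -1.2]
clock: 49.1
tool_pos: [0.5752, 0.0562, 0.1362]
force: [-0.5, 0.6, -1.3]
clock: 49.6
tool_pos: [0.5899, 0.0595, 0.1363]
force: [-0.5, 0.2, -0.6]
clock: 49.8
tool_pos: [0.5896, 0.0594, 0.1362]
force: [0.4, 1.4, -0.7]
[ 0.04479474 -0.0007378 ]
```

```bash
(
python3 -m creep '[{"grip":1,"delta_pos":[0,0.03,0],"rotation":[0,0,0]},{"grip":1,"delta_pos":[0,0.06,0],"rotation":[0,0,0]},{"grip":1,"delta_pos":[0,0.09,0],"rotation":[0,0,0]},{"grip":1,"delta_pos":[0,0.12,0],"rotation":[0,0,0]},{"grip":1,"delta_pos":[0,0.15,0],"rotation":[0,0,0]}]'
python3 -m creep '[{"grip":1,"delta_pos":[0,0.03,0],"rotation":[0,0,0]},{"grip":1,"delta_pos":[0,0.06,0],"rotation":[0,0,0]},{"grip":1,"delta_pos":[0,0.09,0],"rotation":[0,0,0]},{"grip":1,"delta_pos":[0,0.12,0],"rotation":[0,0,0]},{"grip":1,"delta_pos":[0,0.15,0],"rotation":[0,0,0]}]'
python3 -m creep '[{"grip":1,"delta_pos":[0,0.03,0],"rotation":[0,0,0]},{"grip":1,"delta_pos":[0,0.06,0],"rotation":[0,0,0]},{"grip":1,"delta_pos":[0,0.09,0],"rotation":[0,0,0]},{"grip":1,"delta_pos":[0,0.12,0],"rotation":[0,0,0]},{"grip":1,"delta_pos":[0,0.15,0],"rotation":[0,0,0]}]'
python3 -m creep '[{"grip":1,"delta_pos":[0,0.03,0],"rotation":[0,0,0]},{"grip":1,"delta_pos":[0,0.06,0],"rotation":[0,0,0]},{"grip":1,"delta_pos":[0,0.09,0],"rotation":[0,0,0]},{"grip":1,"delta_pos":[0,0.12,0],"rotation":[0,0,0]},{"grip":1,"delta_pos":[0,0.15,0],"rotation":[0,0,0]}]'
python3 -m creep '[{"grip":1,"delta_pos":[0,0.03,0],"rotation":[0,0,0]},{"grip":1,"delta_pos":[0,0.06,0],"rotation":[0,0,0]},{"grip":1,"delta_pos":[0,0.09,0],"rotation":[0,0,0]},{"grip":1,"delta_pos":[0,0.12,0],"rotation":[0,0,0]},{"grip":1,"delta_pos":[0,0.15,0],"rotation":[0,0,0]}]'
python3 -m creep '[{"grip":1,"delta_pos":[0,0.03,0],"rotation":[0,0,0]},{"grip":1,"delta_pos":[0,0.06,0],"rotation":[0,0,0]},{"grip":1,"delta_pos":[0,0.09,0],"rotation":[0,0,0]},{"grip":1,"delta_pos":[0,0.12,0],"rotation":[0,0,0]},{"grip":1,"delta_pos":[0,0.15,0],"rotation":[0,0,0]}]'
python3 -m creep '[{"grip":1,"delta_pos":[0,0.03,0],"rotation":[0,0,0]},{"grip":1,"delta_pos":[0,0.06,0],"rotation":[0,0,0]},{"grip":1,"delta_pos":[0,0.09,0],"rotation":[0,0,0]},{"grip":1,"delta_pos":[0,0.12,0],"rotation":[0,0,0]},{"grip":1,"delta_pos":[0,0.15,0],"rotation":[0,0,0]}]'
python3 -m creep '[{"grip":1,"delta_pos":[0,0.03,0],"rotation":[0,0,0]},{"grip":1,"delta_pos":[0,0.06,0],"rotation":[0,0,0]},{"grip":1,"delta_pos":[0,0.09,0],"rotation":[0,0,0]},{"grip":1,"delta_pos":[0,0.12,0],"rotation":[0,0,0]},{"grip":1,"delta_pos":[0,0.14,0],"rotation":[0,0,0]}]'
python3 -m creep '[{"grip":1,"delta_pos":[0,0,0],"rotation":[0,0,0]},{"grip":1,"delta_pos":[0,0,0],"rotation":[0,0,0]}]'
)|egrep "clock|pos|force:"|grep -v grip
python3 - <<'E'
from plant import ctrl;import numpy as np
p=ctrl.get_obs()['tool_pos'][:2]-(.5457,.0504);a=np.radians(12.5);print(p@np.array([[np.cos(a),-np.sin(a)],[np.sin(a),np.cos(a)]]))
E
```

```text
clock: 50.3
tool_pos: [0.5863, 0.0744, 0.1363]
force: [0.3, 0.6, -1.0]
clock: 50.8
tool_pos: [0.5831, 0.0889, 0.1362]
force: [0.6, -0.6, -0.0]
clock: 51.3
tool_pos: [0.5798, 0.1036, 0.1363]
force: [0.7, -0.0, -1.0]
clock: 51.8
tool_pos: [0.5766, 0.1182, 0.1363]
force: [0.0, -0.0, -0.8]
clock: 52.3
tool_pos: [0.5733, 0.1329, 0.1363]
force: [-0.1, -0.2, -0.7]
clock: 52.8
tool_pos: [0.5701, 0.1475, 0.1362]
force: [0.3, 0.1, -1.0]
clock: 53.3
tool_pos: [0.5668, 0.1622, 0.1363]
force: [0.1, -0.0, -0.2]
clock: 53.8
tool_pos: [0.5638, 0.1759, 0.1363]
force: [0.8, -0.3, -0.2]
clock: 54.0
tool_pos: [0.5639, 0.1756, 0.1363]
force: [0.1, -0.5, -1.4]
[0.04482028 0.11830766]
```

```bash
(
python3 -m creep '[{"grip":1,"delta_pos":[0,0,-0.08],"rotation":[0,0,0]},{"grip":1,"delta_pos":[0,0,-0.3],"rotation":[0,0,0]},{"grip":1,"delta_pos":[0,0,-0.6],"rotation":[0,0,0]},{"grip":1,"delta_pos":[0,0,-1],"rotation":[0,0,0]},{"grip":1,"delta_pos":[0,0,-1],"rotation":[0,0,0]}]'
python3 -m creep '[{"grip":1,"delta_pos":[0,0,0],"rotation":[0,0,0.07]},{"grip":1,"delta_pos":[0,0,0],"rotation":[0,0,0.1389]},{"grip":1,"delta_pos":[0,0,0],"rotation":[0,0,0.1389]}]'
python3 -m creep '[{"grip":1,"delta_pos":[0.2,0.15,0],"rotation":[0,0,0]},{"grip":1,"delta_pos":[0.4,0.3,0],"rotation":[0,0,0]},{"grip":1,"delta_pos":[0.64,0.45,0],"rotation":[0,0,0]},{"grip":1,"delta_pos":[0.64,0.45,0],"rotation":[0,0,0]}]'
python3 -m creep '[{"grip":1,"delta_pos":[0.2,0.15,0],"rotation":[0,0,0]},{"grip":1,"delta_pos":[0.4,0.3,0],"rotation":[0,0,0]},{"grip":1,"delta_pos":[0.64,0.45,0],"rotation":[0,0,0]},{"grip":1,"delta_pos":[0.64,0.45,0],"rotation":[0,0,0]},{"grip":1,"delta_pos":[0.64,0.45,0],"rotation":[0,0,0]}]'
python3 -m creep '[{"grip":1,"delta_pos":[0,0,0],"rotation":[0,0,0]},{"grip":1,"delta_pos":[0,0,0],"rotation":[0,0,0]},{"grip":1,"delta_pos":[0,0,0],"rotation":[0,0,0]}]'
)|egrep "clock|pos|orien|open"
python3 - <<'E'
from h import *
np.set_printoptions(precision=4,suppress=True)
o=ctrl.get_obs();print(o["tool_pos"],o["orientation"])
S=snap("scene");X=o["tool_pos"]-(0,0,.1116);p=proj(S,[X,X+(0,0,.058),[.436,.266,.06]]);print(p)
x,y=(p[0]-(50,50)).astype(int);print(x,y)
cv2.imwrite("pics/s2.png",cv2.resize(S["color"][y:y+100,x:x+100],None,fx=6,fy=6,interpolation=cv2.INTER_CUBIC)[:,:,::-1])
E
```

```text
clock: 54.5
tool_pos: [0.5666, 0.1765, 0.243]
orientation: [179.9, 0.6, -167.5]
opening: 0.0181
clock: 54.8
tool_pos: [0.5638, 0.1754, 0.2367]
orientation: [180.0, 0.0, 179.9]
opening: 0.0182
clock: 55.2
tool_pos: [0.498, 0.2215, 0.2367]
orientation: [180.0, -0.0, -179.7]
opening: 0.0182
clock: 55.7
tool_pos: [0.4359, 0.2658, 0.2367]
orientation: [180.0, 0.0, -179.8]
opening: 0.0181
clock: 56.0
tool_pos: [0.4363, 0.2652, 0.2361]
orientation: [-180.0, -0.0, 180.0]
opening: 0.0176
[0.4363 0.2652 0.2361] [-179.9827   -0.008   179.9704]
[[349.494  132.8903]
 [353.1193 118.5779]
 [346.0152 147.3959]]
299 82
```

View pics/s2.png

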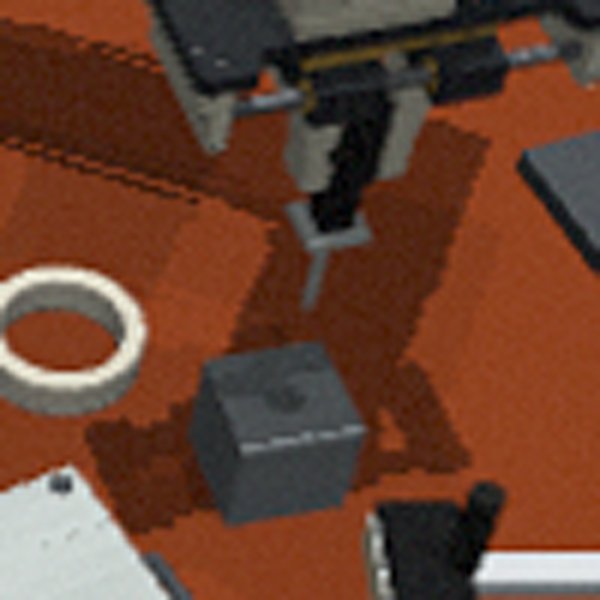

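```bash
(
python3 -m creep '[{"grip":1,"delta_pos":[0,0,0.2],"rotation":[0,0,0]},{"grip":1,"delta_pos":[0,0,0.4],"rotation":[0,0,0]},{"grip":1,"delta_pos":[0,0,0.55],"rotation":[0,0,0]},{"grip":1,"delta_pos":[0,0,0.6],"rotation":[0,0,0]},{"grip":1,"delta_pos":[0,0,0.6],"rotation":[0,0,0]}]'
python3 -m creep '[{"grip":1,"delta_pos":[0,0,0.05],"rotation":[0,0,0]},{"grip":1,"delta_pos":[0,0,0.1],"rotation":[0,0,0]},{"grip":1,"delta_pos":[0,0,0.15],"rotation":[0,0,0]},{"grip":1,"delta_pos":[0,0,0.2],"rotation":[0,0,0]},{"grip":1,"delta_pos":[0,0,0.2],"rotation":[0,0,0]}]'
)|egrep "clock|pos|force:"
```

```text
clock: 56.55
tool_pos: [0.4359, 0.2652, 0.1758]
force: [-0.1, 0.1, -0.4]
gripper_force: 30.0
clock: 57.05
tool_pos: [0.4355, 0.2653, 0.1555]
force: [-0.7, 0.4, -0.8]
gripper_force: 30.0
```

```bash
(
python3 -m creep '[{"grip":1,"delta_pos":[0,0,0.1],"rotation":[0,0,0]},{"grip":1,"delta_pos":[0,0,0.2],"rotation":[0,0,0]},{"grip":1,"delta_pos":[0,0,0.3],"rotation":[0,0,0]},{"grip":1,"delta_pos":[0,0,0.35],"rotation":[0,0,0]},{"grip":1,"delta_pos":[0,0,0.35],"rotation":[0,0,0]}]'
python3 -m creep '[{"grip":1,"delta_pos":[0,0,0.01],"rotation":[0,0,0]},{"grip":1,"delta_pos":[0,0,0.02],"rotation":[0,0,0]},{"grip":1,"delta_pos":[0,0,0.03],"rotation":[0,0,0]},{"grip":1,"delta_pos":[0,0,0.04],"rotation":[0,0,0]},{"grip":1,"delta_pos":[0,0,0.04],"rotation":[0,0,0]}]'
)|egrep "clock|pos|force:"
```

```text
clock: 57.55
tool_pos: [0.4354, 0.2651, 0.1201]
force: [0.4, -0.2, 0.0]
gripper_force: 30.0
clock: 58.05
tool_pos: [0.4358, 0.2655, 0.1173]
force: [0.7, 0.4, -0.9]
gripper_force: 30.0
```

```bash
(
python3 -m creep '[{"grip":1,"delta_pos":[0,0,0.007],"rotation":[0,0,0]},{"grip":1,"delta_pos":[0,0,0.014],"rotation":[0,0,0]},{"grip":1,"delta_pos":[0,0,0.014],"rotation":[0,0,0]},{"grip":1,"delta_pos":[0,0,0.014],"rotation":[0,0,0]}]'
python3 -m creep '[{"grip":0.75,"delta_pos":[0,0,0],"rotation":[0,0,0]},{"grip":0.55,"delta_pos":[0,0,0],"rotation":[0,0,0]},{"grip":0.5,"delta_pos":[0,0,0],"rotation":[0,0,0]},{"grip":0.5,"delta_pos":[0,0,0],"rotation":[0,0,0]},{"grip":0.5,"delta_pos":[0,0,0],"rotation":[0,0,0]}]'
python3 -m creep '[{"grip":0.5,"delta_pos":[0,0,-0.2],"rotation":[0,0,0]},{"grip":0.5,"delta_pos":[0,0,-0.4],"rotation":[0,0,0]},{"grip":0.5,"delta_pos":[0,0,-0.7],"rotation":[0,0,0]},{"grip":0.5,"delta_pos":[0,0,-1],"rotation":[0,0,0]},{"grip":0.5,"delta_pos":[0,0,-1],"rotation":[0,0,0]}]'
python3 -m creep '[{"grip":0.5,"delta_pos":[0,0,-0.5],"rotation":[0,0,0]},{"grip":0.5,"delta_pos":[-0.4,-0.2,-0.5],"rotation":[0,0,0]},{"grip":0.5,"delta_pos":[-0.8,-0.2,-0.5],"rotation":[0,0,0]},{"grip":0.5,"delta_pos":[-0.8,-0.2,-0.5],"rotation":[0,0,0]},{"grip":0.5,"delta_pos":[-0.8,-0.2,-0.5],"rotation":[0,0,0]}]'
)|egrep "clock|pos|force|open"
python3 - <<'E'
from h import *
np.set_printoptions(precision=4,suppress=True)
W=snap("wrist");S=snap("scene")
p=proj(W,[[.436,.266,.1]])[0];x,y=np.maximum(p.astype(int)-(60,50),0)
a=cv2.resize(W["color"][y:y+100,x:x+120],(380,317));b=cv2.resize(S["color"][100:280,100:440],(640,339)); a=np.hstack([a,np.zeros((317,260,3),np.uint8)])[:250]
cv2.imwrite("pics/fin.png",np.vstack([a,b])[:,:,::-1])
for c in blobs(S,*YEL,20,(100,140,360,265)): print(cen(c),plane(S,[cen(c)],.03)[0],cv2.contourArea(c))
E
```

```text
clock: 58.45
tool_pos: [0.4358, 0.2656, 0.1158]
force: [0.2, -0.5, -0.9]
opening: 0.0178
gripper_force: 30.0
clock: 58.95
tool_pos: [0.4359, 0.2656, 0.1159]
force: [-0.5, 0.6, 0.0]
opening: 0.0428
gripper_force: 0.0
clock: 59.45
tool_pos: [0.4375, 0.2671, 0.2201]
force: [0.1, 0.6, 0.5]
opening: 0.0438
gripper_force: 0.0
clock: 59.95
tool_pos: [0.5161, 0.2451, 0.2646]
force: [0.0, -0.0, 0.2]
opening: 0.0437
gripper_force: 0.0
[162.5248 232.0591] [ 0.5829 -0.3149  0.03  ] 296.0
[160.9647 175.8041] [ 0.3868 -0.3004  0.03  ] 302.0
```

View pics/fin.png

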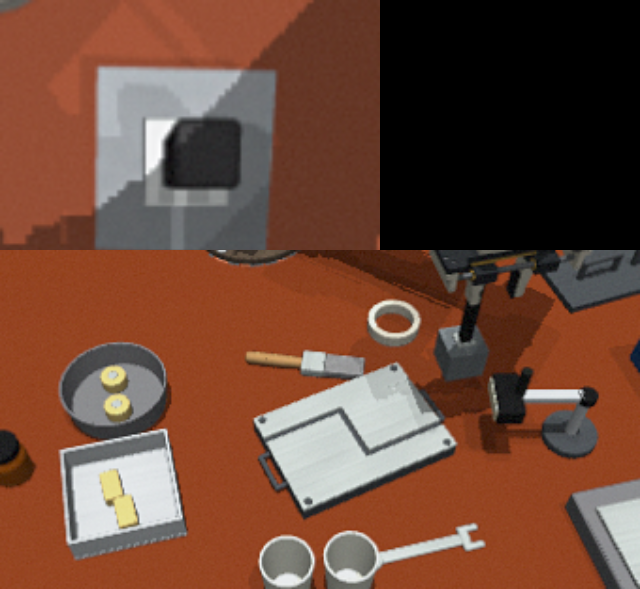

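```bash
python3 -c "
from plant import ctrl
print(ctrl.close_job())"
```

```text
the job is handed in; nothing more can be done
None
```

The job is handed in after about 60 s of robot time, though the hand-in returned no verdict. My last pictures show both wheels in the tub, both pads in the tray, and the scraper upright in its stand. The lamp was about 2° off the mould's middle when last measured. By the TCP readings the tip stayed about 1 mm above the groove floor along the whole seam at about 3 cm/s, with no sustained contact.

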